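# Clamp a turned leg in the drilling jig

### The job

Load the drilling jig: lift the sprung clamp bar by its grip, turn it fully aside and let it rest there, then lay the turned leg (the round one with the tenon) in the V, tenon pointing away from the stop, and press its plain end gently home against the stop without pushing the stop out of its setting. Then bring the bar back over the leg and lower it in the grip, without letting it snap down, until it holds the leg in the V. Leave the plain dowel, the glue bottle, the square and the box of screws where they are.

Things in the scene. Friction and masses are not known exactly. Their poses are not given: they have to be found in the camera images.
- jig: Drilling jig screwed to the bench. Origin on the bench under the middle of its V; x points from the clamp post to the V, the V runs along y, z up. Grey laminated base 18 mm thick, x -125 to 50 and y -130 to 85 mm. The stop stands at the -y end of the V: a wooden block 40 x 26 mm, up to z 66 mm (its pinch screw to z 88 mm), at y -126 to -100 mm, with a steel rod through it.
- seat (a point): On the axis of a leg lying in the V, midway between its two wooden saddles, 48 mm above the jig's origin, same axes. Saddles: 90 degree V along y, at y -59 to -37 and 37 to 59 mm, blocks 60 mm wide in x, 26 mm tall, tops 4 mm below this point; the 74 mm between them is open down to the base (30 mm below this point) for fingers. A seated leg's top is 17 mm above this point.
- stop_block (a point): Middle of the stop block's face towards the V, at y -100 mm of the jig, on the V's axis, same axes. The stop's steel rod comes out of it along +y and ends in a disc 26 mm across, 6 mm thick (stop_c0 in the rules), its face set 10 to 35 mm in front of this point; the setting differs each time and is not measured: feel for it. Only a pinch screw holds the rod: about 7 N makes it slip.
- post (a point): Top centre of the clamp post, a slotted steel guide 34 x 36 mm, at x -80, y 0, z 56 mm of the jig, same axes. The bar turns about the vertical through it. A cross pin under the bar runs in the guide's slot.
- clamp_lift (a joint): Lift of the clamp bar, m: 0 right down (V empty); the pad meets a leg in the V at 0.010 and, let go, squeezes down to about 0.0076; 0.018 at rest on the guide when aside; at most 0.030. Spring and weight draw it down: 8 N at 0, 10 N at 0.010, 12 N at 0.022. The slot keeps it from turning until it is lifted more than 0.022; about 0.026 is comfortable.
- clamp_turn (a joint): Turn of the bar about the post, rad: 0 across the V (along the jig's +x), 1.4 fully aside at its end stop (counter-clockwise from above, towards the jig's +y). In the last 0.2 rad the pin leaves a raised land, the bar can sink 4 mm to lift 0.018 and then stays there by itself; to bring it back lift it past 0.022 again. It turns easily.
- grip (a point): Middle of the clamp's black upright finger grip, over the post's axis: 44 mm long along this frame's x (the bar's direction), 14 mm wide (y), 36 mm tall, upright sides. It stands on the bar, whose top is 18 mm below this point. With the bar right down this point is 86 mm above the bench. The steel bar is 20 mm wide, 8 mm thick, from 12 mm behind the post's axis to 95 mm ahead.
- pad (a point): Centre of the underside of the soft rubber pad (24 x 18 mm, 5 mm thick, gives about 2 mm under the spring) under the bar, 80 mm out from the post's axis, 31 mm below the grip's middle.
- leg: Turned wooden furniture leg, about 0.1 kg, lying in one of the rack's two rests: barrel 34 mm in diameter, 140 mm long, with a tenon 18 mm in diameter and 25 mm long on its +y end. Origin on the axis at the barrel's middle, y along the axis to the tenon; it may roll about y, so its x and z can point anywhere around.
- rack: Low fixed rack for the leg and the dowel. Origin at the centre of its underside; board 170 x 140 x 8 mm. Two rests run along its y at x -50 and +50 mm, each of two wooden V saddles 18 mm long at y -48 and +48 mm, tops at z 34 mm; between the saddles it is open down to the board. A round in it has its axis at z 38 mm.
- dowel: Bystander: plain dowel, 34 mm in diameter, 140 mm long, no tenon, in the rack's other rest. Origin at its middle, y along it.
- glue: Bystander: white glue bottle, 60 mm in diameter, 170 mm tall, standing; origin under its centre.
- square: Bystander: try square lying flat, wooden stock 110 x 22 mm, steel blade 150 mm; origin under the stock's middle.
- screwbox: Bystander: cardboard box of screws, 90 x 65 x 45 mm; origin under its centre.
There are look-alikes about, which are no part of the job. What is shaped like the leg but purple is not meant.

How it is judged:
By the outcome, as a careful person would: the job done as asked, in the order asked, and still so for the second after the job is handed in, with the robot touching nothing.
It also fails if it takes over 72 s, if anything falls off the work surface, if the arm or the gripper's body presses on something with over 40 N, if the wrist force passes 120 N, or if a joint passes its speed limit or range.

### The arm

A 6-joint arm with a two-finger parallel gripper is mounted at the origin on the work surface. World frame = base frame: x ahead of the robot, y to its left, z up, the work surface at z = 0. Lengths are in m, angles in degrees, forces in N, time in s.
With the tool pointing down it reaches from about 0.225 to 0.725 m from the base axis. Payload 3.1 kg.
Tool frame: the origin (TCP) lies at the centre of the arm's flange, where the gripper is bolted on; the fingertips stand 173 mm ahead of it and the grasp point (between the pads) lies 155 mm ahead of it; x points along the fingers, y is the direction in which the jaws open and shut, and the axes are right-handed (so a half turn about x gives the same grasp; the last joint's range is limited). The gripper opens to 85 mm and grips with 20 to 120 N. Pads are 22 mm wide; open, the fingers measure 114 mm over their backs; the gripper's body (76 mm by 85 mm) begins 54 mm behind the grasp point. The pads swing forward as they close: fully open they stand 13 mm farther back than shut.
Start: joints at [-72.296, 2.75, 5.684, 92.934, 0, 82.678], TCP at [0.222, -0.476, 0.405] pointing down, gripper open.
Joint ranges: [-166.93, 166.93], [-56.73, 111.36], [-69.38, 81.34], [-121.58, 131.49], [-85.45, 84.26], [-180, 180]. Speed limits (degrees/s): [159.86, 159.86, 180, 180, 180, 180].

### API

Orientations are given as [roll, pitch, yaw] about the fixed x, y, z axes, in that order (R = Rz(yaw) Ry(pitch) Rx(roll)).
In Python, from workcell import robot gives the robot as it stands.
- The arm moves only by the tool apply_moves, never from a script. Its argument "steps" is a list of rows, each an object of numbers: "x", "y", "z": the shift along the tool's x, y, z scaled (see below); "roll": the turn about the tool's x scaled (see below); "gripper": the opening, from 0 (shut) to 1 (fully open). A call has 1 to 12 rows; each row is the pose to reach, as a shift and turn from the pose commanded when the call began, along the tool's axes at that moment, turning the shorter way round; what a row does not reach only later rows make up. The controller multiplies each number of a shift by 300 mm and each number of a turn by 180 degrees. A row lasts 1/12 s, in which the tool goes at most 41.7 mm and 7.16 degrees, less where a joint would pass 70% of its speed; a pose out of reach is approached as far as the arm can. A call with a number of a shift or a turn outside -1 to 1 is refused whole. A call with a gripper value outside its range is refused whole. The fingers move at their own pace and stop on an object; the grip force is fixed at half the most. Time passes only in rows, so rows that repeat a pose let the fingers close. It gives the time, the measured TCP pose, the force and the opening at its end, in the units of the state.
- robot.sense(): the state, without advancing time (a new reading comes with each control period).
- robot.grab_frame(name): name is "side" or "top"; returns the picture (384x512x3 uint8, red, green, blue); there is no depth.
- robot.get_calibration(name): a dict with "fx", "fy", "cx", "cy" (pixels), "k1" (the pictures are not rectified: a ray, as slopes to the right and down, at radius r is drawn at 1 + k1 r^2 times it, then the intrinsics apply), "camera_from_world" (4x4, takes a point from world to camera coordinates). Camera axes: x right, y up, looking along -z (the intrinsics and any distortion apply to the point x, -y, -z); pixel columns grow to the right and rows downward; lengths in m; the calibration is good to about 2 mm. A picture is of the moment at which its call begins. get_calibration takes no time and is no camera call.
- robot.close_job(): hands the job in, once; it reports no verdict.
Trained networks look in the newest picture that a camera, given by its name, has taken for a name from the list of things; names that differ only in an ending like _2 or _b are one class to them, and where a whole thing is asked for, a point or a joint stands for the part that bears it (a point fixed in the world has none). Each returns a list of dicts, best first, with "p" (0 to 1); they miss things now and then, are a little off and sometimes report something else, mostly with a low value. They report only what shows in the picture. A call takes as long as a camera call. They do not tell look-alikes from the thing itself.
- robot.search_frame(camera, target): "extent" ([left, top, right, bottom] in pixels, round what is visible of it).
- robot.cut_out(camera, target): "region" (384x512 bool, what is visible of it) and "extent" ([left, top, right, bottom] in pixels, round what is visible of it).
- robot.spot_point(camera, target): "location" ([column, row] in pixels: a listed point, or the origin of a listed thing).
The state is a dict: "clock": time; "joint_pos": joint angles; "joint_velocities": joint speeds; "joint_efforts": joint torques, N m; "eef_pos": TCP position; "tool_rot": TCP orientation; "contact_force": force on the tool from outside, world axes, zero at the start; "moment": the same for the moment, N m; "width": finger opening in m.
Only numpy, scipy, OpenCV 4.12 (cv2) and the standard library are available. Lean on these libraries where they do the work, as an engineer would, in place of code of your own. Each camera call takes 0.05 s, during which the arm holds its last target. There are 200 camera calls.

## Working session

There is one attempt and no reset: what is moved stays moved. The work goes in short steps, Python scripts to look and compute and a tool call to move; the robot and the scene stay as the last step left them, time stands still between calls to the robot, and variables do not carry over. Pictures are saved under pics/ and viewed, about 8 in all and at most 12, crops included, and the job is handed in when it is done.

Besides the shell and the picture viewer there is one more tool, called after ">>>" by a JSON object that holds its "api" and its "payload". apply_moves: Moves the arm, as the interface text tells. Its arguments: {"type":"object","properties":{"steps":{"type":"array"}},"required":["steps"]}

```bash
mkdir -p pics; cat > h.py <<'E'
import numpy as np, cv2
from workcell import robot
def ray(cam,px):
    c=robot.get_calibration(cam); T=np.array(c["camera_from_world"])
    d=np.array([(px[0]-c["cx"])/c["fx"],(px[1]-c["cy"])/c["fy"]]); u=d.copy()
    for _ in range(20): u=d/(1+c["k1"]*(u@u))
    R=T[:3,:3]; o=-R.T@T[:3,3]
    return o, R.T@np.array([u[0],-u[1],-1.])
def at_z(cam,px,z):
    o,v=ray(cam,px); return o+v*(z-o[2])/v[2]
def proj(cam,P):
    c=robot.get_calibration(cam); T=np.array(c["camera_from_world"])
    p=T[:3,:3]@np.array(P)+T[:3,3]; u=np.array([p[0],-p[1]])/-p[2]
    u=u*(1+c["k1"]*(u@u)); return np.array([u[0]*c["fx"]+c["cx"],u[1]*c["fy"]+c["cy"]])
def tri(a,b):
    # two (cam,px)
    A=[];y=[]
    o1,v1=ray(*a);o2,v2=ray(*b)
    s=np.linalg.lstsq(np.c_[v1,-v2],o2-o1,rcond=None)[0]
    p,q=o1+s[0]*v1,o2+s[1]*v2
    return (p+q)/2, np.linalg.norm(p-q)
E
python3 - <<'E'
from h import *
np.set_printoptions(precision=4,suppress=True)
for c in ["top","side"]:
    im=robot.grab_frame(c); cv2.imwrite(f"pics/{c}0.png",im[:,:,::-1])
    cal=robot.get_calibration(c); T=np.array(cal["camera_from_world"]); print(c,-T[:3,:3].T@T[:3,3],cal["fx"],cal["k1"])
    for t in ["leg","dowel","rack","jig","seat","stop_block","post","grip","pad","glue","screwbox","square"]:
        print(t,[(round(r["p"],2),np.round(r["location"],1).tolist()) for r in robot.spot_point(c,t)][:3])
print(robot.sense())
E
```

```text
top [ 0.4106 -0.0559  1.3695] 384.27267124766234 -0.11988810894320005
leg [(0.96, [381.9, 229.1]), (0.72, [316.3, 209.7])]
dowel [(0.84, [307.9, 236.1])]
rack [(0.58, [308.3, 223.9])]
jig [(0.62, [199.1, 213.8]), (0.53, [310.0, 235.6])]
seat [(0.95, [195.6, 212.7])]
stop_block [(0.74, [225.2, 215.3]), (0.69, [187.1, 233.0])]
post [(0.62, [187.7, 232.5])]
grip [(0.78, [189.5, 234.5])]
pad [(0.5, [193.2, 213.0])]
glue [(0.86, [239.9, 176.1]), (0.42, [220.4, 218.4])]
screwbox [(0.75, [115.7, 194.4]), (0.67, [198.7, 213.0]), (0.35, [208.5, 163.9])]
square [(0.81, [210.7, 164.1]), (0.22, [241.3, 177.0])]
side [ 0.1713 -1.3488  0.9   ] 483.4193354892901 -0.20981858169490153
leg [(0.86, [273.2, 248.2])]
dowel [(0.95, [241.7, 248.9]), (0.32, [228.5, 175.5])]
rack [(0.88, [259.7, 256.0])]
jig [(0.74, [228.1, 190.3])]
seat [(0.78, [226.1, 177.0])]
stop_block [(0.81, [230.4, 191.9])]
post [(0.81, [206.1, 177.1])]
grip [(0.81, [204.7, 170.6])]
pad [(0.69, [228.9, 175.3]), (0.47, [205.4, 179.0])]
glue [(0.82, [276.8, 202.4])]
screwbox [(0.91, [223.1, 152.8]), (0.61, [242.5, 248.0])]
square [(0.54, [278.2, 188.3])]
{'clock': 1.3, 'joint_pos': array([-72.294 ,   2.7503,   5.6842,  92.9321,  -0.0007,  82.6791]), 'joint_velocities': array([-0.0356, -0.0264,  0.0052, -0.0348,  0.0775, -0.0393]), 'joint_efforts': array([  0.0004, -33.8648,  32.0154,   0.0015,   0.0002,   0.    ]), 'eef_pos': array([ 0.2221, -0.4757,  0.4047]), 'tool_rot': array([ 61.2047,  89.9981, -93.7684]), 'contact_force': array([-0.0922,  0.7418, -0.4528]), 'moment': array([-0.0202,  0.0235, -0.0025]), 'width': 0.0857045339966316}
```

```bash
python3 -c "
import cv2,numpy as np
a=cv2.imread('pics/top0.png');b=cv2.imread('pics/side0.png')
cv2.imwrite('pics/top0b.png',cv2.resize(a,(800,600),interpolation=cv2.INTER_CUBIC));cv2.imwrite('pics/side0b.png',cv2.resize(b,(800,600),interpolation=cv2.INTER_CUBIC))"
```

```text
(no output)
```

View pics/top0b.png

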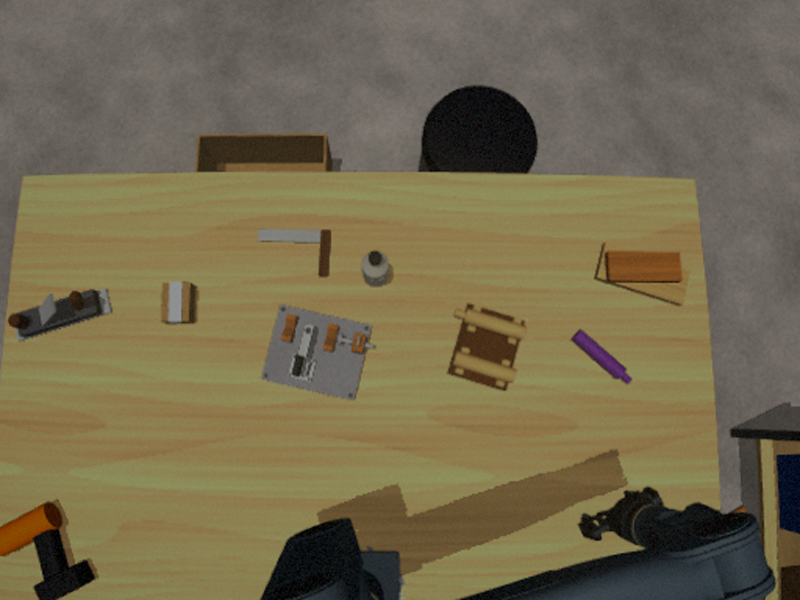

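View pics/side0b.png

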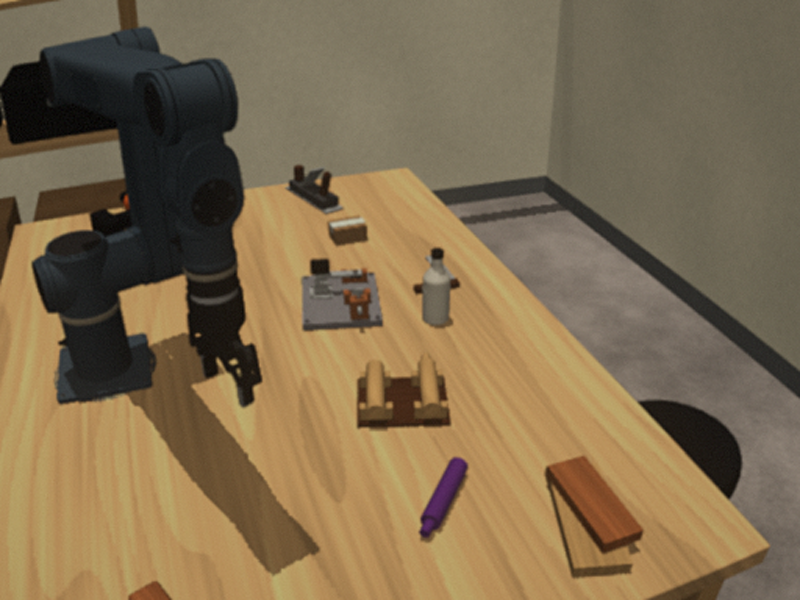

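Top: jig at (318,352), bar along +x with the grip near (298,368). The rack is at (488,347). Candidates for the leg are:
- upper round in the rack (490,322), with a tenon at its left end (458,313)
- lower round (484,367), which looks plain, so the dowel
- purple look-alike (602,355)

I'll check the rack and jig in one close crop.

```bash
python3 - <<'E'
from h import *
np.set_printoptions(precision=4,suppress=True)
a=cv2.imread('pics/top0.png');b=cv2.imread('pics/side0.png')
A=cv2.resize(a[188:262,160:245],None,fx=4.6,fy=4.6,interpolation=cv2.INTER_CUBIC)
B=cv2.resize(a[188:262,280:345],None,fx=4.6,fy=4.6,interpolation=cv2.INTER_CUBIC)
C=cv2.resize(b[160:215,185:260],None,fx=4.6,fy=4.6,interpolation=cv2.INTER_CUBIC)
D=cv2.resize(b[220:280,220:295],None,fx=4.6,fy=4.6,interpolation=cv2.INTER_CUBIC)
W=np.zeros((600,800,3),np.uint8)
def put(I,x,y): h=min(I.shape[0],600-y);w=min(I.shape[1],800-x);W[y:y+h,x:x+w]=I[:h,:w]
put(A,0,0);put(B,400,0);put(C,0,342);put(D,400,342);cv2.imwrite('pics/crop1.png',W)
# masks
hsv=cv2.cvtColor(a,cv2.COLOR_BGR2HSV)
for t in ["jig","rack","leg","dowel"]:
  for c in ["top","side"]:
    for r in robot.cut_out(c,t)[:2]:
        m=r["region"].astype(np.uint8)
        ys,xs=np.nonzero(m)
        if len(xs)<5: continue
        rr=cv2.minAreaRect(np.c_[xs,ys].astype(np.float32))
        print(t,c,round(r["p"],2),np.round(r["extent"],1),len(xs),np.round(rr[0],1),np.round(rr[1],1),round(rr[2],1))
        np.save(f"m_{t}_{c}_{round(r['p'],2)}.npy",m)
E
```

```text
jig top 0.64 [167.6 197.1 239.3 255.9] 2958 [203.1 225.2] [64.7 49.1] 12.8
jig top 0.31 [186.2 208.6 201.3 238.1] 228 [193.7 223.9] [ 8.2 33.5] 18.4
jig side 0.72 [192.5 159.5 242.1 211. ] 1882 [218.5 187. ] [46. 51.] 90.0
rack top 0.88 [286.7 196.  334.5 250.6] 1110 [310.9 221.7] [38.6 47.4] 15.3
rack top 0.62 [165.9 148.2 209.6 179. ] 452 [187.1 160. ] [45.6 27.5] 3.8
rack side 0.81 [228.3 235.4 286.  274.3] 1478 [257.5 255. ] [36. 61.] 90.0
leg top 0.91 [366.  216.2 403.7 246.5] 375 [384.6 228.5] [46.7  9.3] 43.3
leg top 0.89 [290.1 198.7 334.4 220. ] 399 [313.8 206.6] [45.5 10.1] 18.4
leg side 0.98 [267.3 294.2 303.  344.2] 675 [283.3 317.9] [13.9 55. ] 26.6
leg side 0.63 [269.8 228.2 282.2 267.9] 437 [274. 246.] [40.4 11.9] 83.7
dowel top 0.65 [291.3 225.3 333.4 244.4] 402 [310.  234.6] [40.9 10.4] 15.9
dowel top 0.55 [288.5 199.  334.4 219.9] 443 [313.2 206.6] [47.4 10.4] 18.4
dowel side 0.57 [235.5 229.6 247.1 268.2] 424 [240. 249.] [38. 12.] 90.0
```

View pics/crop1.png

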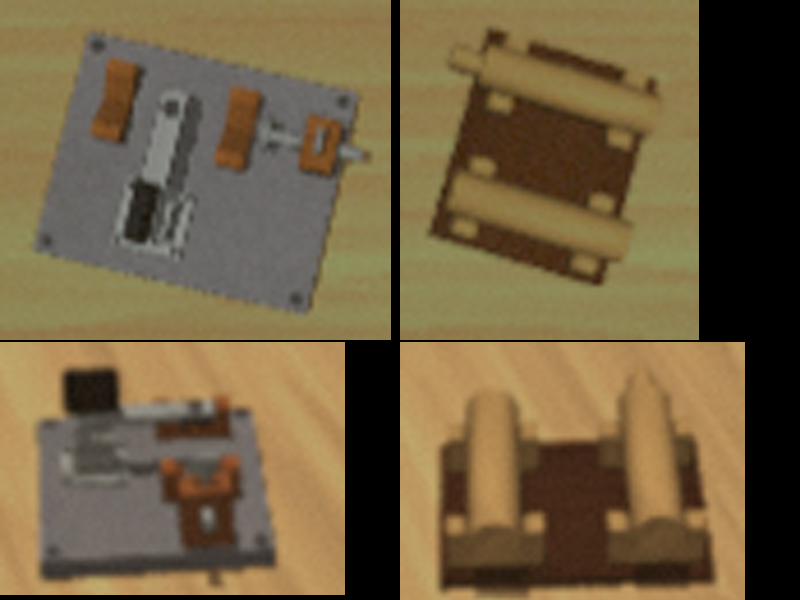

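The crop confirms it: the upper round in the rack has the tenon on its left (jig +y) end, at crop (462,57), and the lower round is plain. Now I'll fit the poses.

```bash
cat > fit.py <<'E'
from h import *
from scipy.optimize import least_squares
np.set_printoptions(precision=4,suppress=True)
def cp(o,off,l): return [((x-off[0]+.5)/4.6-.5+o[0],(y-off[1]+.5)/4.6-.5+o[1]) for x,y in l]
tA=lambda *l:cp((160,188),(0,0),l); tB=lambda *l:cp((280,188),(400,0),l)
sC=lambda *l:cp((185,160),(0,342),l); sD=lambda *l:cp((220,220),(400,342),l)
def W(p,P): P=np.array(P,float)/1000; c,s=np.cos(p[2]),np.sin(p[2]); return np.c_[p[0]+c*P[:,0]-s*P[:,1],p[1]+s*P[:,0]+c*P[:,1],P[:,2]]
def fit(obs,p0):
    def f(p): return np.concatenate([(np.array([proj(c,q) for q in W(p,P)])-np.array(px)).ravel() for c,P,px in obs])
    r=least_squares(f,p0,loss="soft_l1"); return r.x,f(r.x).reshape(-1,2)
jig=[("top",[(50,85,18),(50,-130,18),(-125,-130,18),(-125,85,18)],tA((88,33),(357,93),(306,312),(37,248))),
 ("side",[(50,85,18),(50,-130,18),(-125,-130,18),(-125,85,18)],sC((250,410),(274,555),(41,568),(40,422))),
 ("top",[(30,37,44),(-30,59,44),(30,-59,44),(-30,-37,44),(0,48,30),(0,-48,30)],tA((138,65),(94,136),(263,95),(218,164),(117,100),(240,128))),
 ("top",[(20,-100,66),(-20,-126,66)],tA((307,117),(335,174)))]
p,r=fit(jig,[.42,.07,-.23]); print("jig",p,np.degrees(p[2])); print(r)
rack=[("top",[(85,70,8),(-85,70,8),(-85,-70,8)],tB((487,29),(430,236),(603,284))),
 ("side",[(-85,-70,0),(85,-70,0),(-85,70,8),(85,70,8)],sD((440,590),(713,582),(441,440),(692,435))),
 ("top",[(-50+17*0,0,55)],tB((540,217)))]
q,r=fit(rack,[.4,-.25,-.23]); print("rack",q,np.degrees(q[2])); print(r)
# leg: barrel end silhouette corners in top picture
leg=[("top",[(17,70,0),(-17,70,0),(17,-70,0),(-17,-70,0)],tB((490,45),(478,85),(661,93),(650,132)))]
leg=[(c,[(a,b,38) for a,b,_ in P],x) for c,P,x in leg]
l,r=fit(leg,[.43,-.25,-.23]); print("leg",l,np.degrees(l[2])); print(r)
for n,P in [("rest+",W(q,[(50,0,38)])),("seat",W(p,[(0,0,48)])),("grip",W(p,[(-80,0,86)])),("disc(top crop face)",W(p,[(0,-68,48)]))]: print(n,P)
# disc location
d=at_z("top",tA((262,137))[0],.048); c,s=np.cos(p[2]),np.sin(p[2]); print("disc in jig",np.array([[c,s],[-s,c]])@(d[:2]-p[:2]))
g=[tri(("top",tA((140,211))[0]),("side",sC((90,388))[0]))]; print("grip tri",g)
for t in ["grip"]: print([at_z("top",x["location"],.086) for x in robot.spot_point("top",t)][:1])
from scipy.spatial.transform import Rotation as Ro
s=robot.sense(); print(Ro.from_euler("xyz",s["tool_rot"],degrees=True).as_matrix(),s["clock"])
E
python3 fit.py
```

```text
jig [ 0.5765  0.1025 -0.2215] -12.69061746437661
[[ 0.5734 -0.3075]
 [ 0.7878 -0.07  ]
 [ 0.6151  0.8926]
 [-0.642   0.9663]
 [ 0.404  -0.7079]
 [ 0.8056 -1.6983]
 [-0.2906 -1.3139]
 [-0.4629 -0.6264]
 [ 0.337  -0.009 ]
 [-0.45   -0.1579]
 [-0.0829 -0.4592]
 [-0.5355 -0.0819]
 [ 0.3378  0.5315]
 [ 0.1422  0.4993]
 [ 0.91   -0.6458]
 [-0.4098  0.0529]]
rack [ 0.5475 -0.2963 -0.2899] -16.612510817834806
[[ 0.0338 -0.0182]
 [-0.2844  0.249 ]
 [-0.1293  0.9517]
 [ 0.0312  0.083 ]
 [ 0.5723 -0.0854]
 [-0.3777  0.6865]
 [ 0.4728  0.1645]
 [-0.4579 -0.4115]]
leg [ 0.5973 -0.3121 -0.2732] -15.655677287290677
[[-0.5163 -0.3921]
 [-0.3025  0.0933]
 [ 0.3302 -0.2103]
 [ 0.4972  0.5201]]
rest+ [[ 0.5954 -0.3106  0.038 ]]
seat [[0.5765 0.1025 0.048 ]]
grip [[0.4985 0.1201 0.086 ]]
disc(top crop face) [[0.5616 0.0362 0.048 ]]
disc in jig [-0.0031 -0.0667]
grip tri [(array([0.4992, 0.1231, 0.0881]), np.float64(0.0020547330306148154))]
[array([0.497 , 0.1249, 0.086 ])]
[[-0.0001  0.4231 -0.9061]
 [ 0.     -0.9061 -0.4231]
 [-1.     -0.0001  0.    ]] 1.75
```

```bash
cat > go.py <<'E'
# usage: go.py x y z [toolYangle]: tool numbers for TCP target
import sys
from h import *
from scipy.spatial.transform import Rotation as Ro
np.set_printoptions(precision=4,suppress=True)
s=robot.sense(); R=Ro.from_euler("xyz",s["tool_rot"],degrees=True).as_matrix()
a=[float(v) for v in sys.argv[1:]]
ang=np.degrees(np.arctan2(R[1,1],R[0,1]))
print("pos",s["eef_pos"],"yang",round(ang,2),"tilt",R[:,0],"F",s["contact_force"],"w",round(s["width"],4),"t",s["clock"],"j",s["joint_pos"])
print("shift",R.T@(np.array(a[:3])-s["eef_pos"])/.3)
if len(a)>3: print("roll",-((a[3]-ang+180)%360-180)/180, "other",-((a[3]-ang)%360-180)/180)
E
python3 go.py .4985 .1215 .30 77.3
```

```text
pos [ 0.2221 -0.4757  0.4047] yang -64.97 tilt [-0.0001  0.     -1.    ] F [ 0.0926 -0.5706 -0.1348] w 0.0852 t 1.75 j [-72.2946   2.75     5.6829  92.9364  -0.0022  82.6772]
shift [ 0.3491 -1.4139 -1.677 ]
roll -0.7903993293748653 other 0.2096006706251346
```

>>> {"api": "apply_moves", "payload": {"steps": [{"y":-0.8,"z":-0.95,"roll":-0.45,"gripper":0.6},{"y":-0.8,"z":-0.95,"roll":-0.45,"gripper":0.6},{"y":-0.8,"z":-0.95,"roll":-0.45,"gripper":0.6},{"y":-0.8,"z":-0.95,"roll":-0.45,"gripper":0.6},{"y":-0.8,"z":-0.95,"roll":-0.45,"gripper":0.6},{"y":-0.8,"z":-0.95,"roll":-0.45,"gripper":0.6},{"y":-0.8,"z":-0.95,"roll":-0.45,"gripper":0.6},{"y":-0.8,"z":-0.95,"roll":-0.45,"gripper":0.6},{"y":-0.8,"z":-0.95,"roll":-0.45,"gripper":0.6},{"y":-0.8,"z":-0.95,"roll":-0.45,"gripper":0.6},{"y":-0.8,"z":-0.95,"roll":-0.45,"gripper":0.6},{"y":-0.8,"z":-0.95,"roll":-0.45,"gripper":0.6}]}}

```text
$.steps[0]: bad value
```

```bash
python3 go.py .4985 .1215 .30 77.3
```

```text
pos [ 0.2221 -0.4757  0.4047] yang -64.97 tilt [-0.0001  0.     -1.    ] F [ 0.0926 -0.5706 -0.1348] w 0.0852 t 1.75 j [-72.2946   2.75     5.6829  92.9364  -0.0022  82.6772]
shift [ 0.3491 -1.4139 -1.677 ]
roll -0.7903993293748653 other 0.2096006706251346
```

>>> {"api": "apply_moves", "payload": {"steps": [{"x":0,"y":-0.8,"z":-0.95,"roll":-0.45,"gripper":0.6},{"x":0,"y":-0.8,"z":-0.95,"roll":-0.45,"gripper":0.6},{"x":0,"y":-0.8,"z":-0.95,"roll":-0.45,"gripper":0.6},{"x":0,"y":-0.8,"z":-0.95,"roll":-0.45,"gripper":0.6},{"x":0,"y":-0.8,"z":-0.95,"roll":-0.45,"gripper":0.6},{"x":0,"y":-0.8,"z":-0.95,"roll":-0.45,"gripper":0.6},{"x":0,"y":-0.8,"z":-0.95,"roll":-0.45,"gripper":0.6},{"x":0,"y":-0.8,"z":-0.95,"roll":-0.45,"gripper":0.6},{"x":0,"y":-0.8,"z":-0.95,"roll":-0.45,"gripper":0.6},{"x":0,"y":-0.8,"z":-0.95,"roll":-0.45,"gripper":0.6},{"x":0,"y":-0.8,"z":-0.95,"roll":-0.45,"gripper":0.6},{"x":0,"y":-0.8,"z":-0.95,"roll":-0.45,"gripper":0.6}]}}

```text
clock: 2.75
eef_pos: [0.3792, -0.1363, 0.4049]
tool_rot: [29.4, 90.0, -44.1]
contact_force: [-0.0, -0.9, -0.4]
width: 0.0509
```

```bash
python3 go.py .4985 .1215 .30 77.3
```

```text
pos [ 0.3792 -0.1363  0.4049] yang 16.5 tilt [ 0.0004 -0.0003 -1.    ] F [-0.0193 -0.9312 -0.3888] w 0.0509 t 2.75 j [-29.3338 -15.4361 -10.9335  94.4754  -0.0072  44.1661]
shift [ 0.3495  0.6254 -0.7113]
roll -0.3377771825630576 other 0.6622228174369423
```

>>> {"api": "apply_moves", "payload": {"steps": [{"x":0.35,"y":0.625,"z":-0.71,"roll":-0.338,"gripper":0.6},{"x":0.35,"y":0.625,"z":-0.71,"roll":-0.338,"gripper":0.6},{"x":0.35,"y":0.625,"z":-0.71,"roll":-0.338,"gripper":0.6},{"x":0.35,"y":0.625,"z":-0.71,"roll":-0.338,"gripper":0.6},{"x":0.35,"y":0.625,"z":-0.71,"roll":-0.338,"gripper":0.6},{"x":0.35,"y":0.625,"z":-0.71,"roll":-0.338,"gripper":0.6},{"x":0.35,"y":0.625,"z":-0.71,"roll":-0.338,"gripper":0.6},{"x":0.35,"y":0.625,"z":-0.71,"roll":-0.338,"gripper":0.6},{"x":0.35,"y":0.625,"z":-0.71,"roll":-0.338,"gripper":0.6},{"x":0.35,"y":0.625,"z":-0.71,"roll":-0.338,"gripper":0.6},{"x":0.35,"y":0.625,"z":-0.71,"roll":-0.338,"gripper":0.6},{"x":0.35,"y":0.625,"z":-0.71,"roll":-0.338,"gripper":0.6}]}}

```text
clock: 3.75
eef_pos: [0.5002, 0.1185, 0.3001]
tool_rot: [9.1, 90.0, -4.2]
contact_force: [1.1, 0.4, 1.4]
width: 0.0513
```

```bash
python3 go.py .4985 .1215 .248 77.3; python3 - <<'E'
from h import *
a=robot.grab_frame("top")[:,:,::-1];b=robot.grab_frame("side")[:,:,::-1]
A=cv2.resize(a[178:278,150:250],(500,500),interpolation=cv2.INTER_CUBIC)
B=cv2.resize(b[120:220,185:245],(300,500),interpolation=cv2.INTER_CUBIC)
cv2.imwrite("pics/c2.png",np.hstack([A,B]))
E
```

```text
pos [0.5002 0.1185 0.3001] yang 76.75 tilt [ 0.0006 -0.     -1.    ] F [1.0824 0.3924 1.3544] w 0.0513 t 3.75 j [ 5.8463  1.2268 -7.7851 80.9547 -0.0059 19.0993]
shift [ 0.1737  0.0086 -0.008 ]
roll -0.0030720919075037044 other 0.9969279080924963
```

View pics/c2.png

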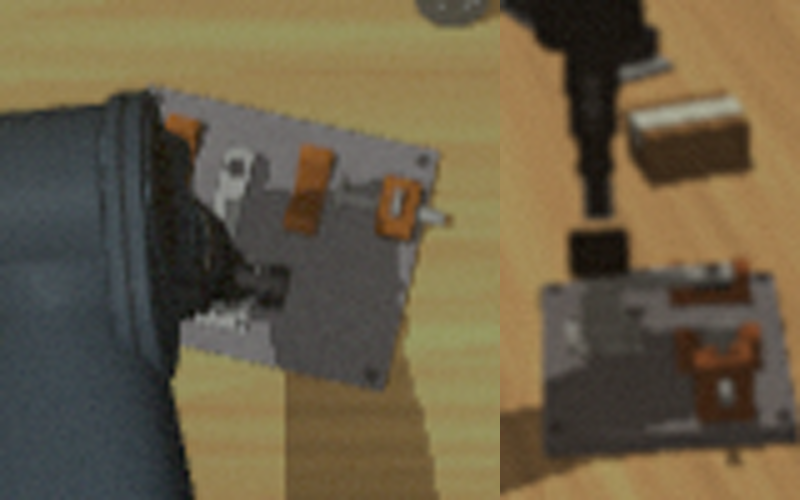

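Side view shows the finger at (598,200) directly above the black grip at (598,255), so I'll descend.

>>> {"api": "apply_moves", "payload": {"steps": [{"x":0.05,"y":0,"z":0,"roll":0,"gripper":0.6},{"x":0.1,"y":0,"z":0,"roll":0,"gripper":0.6},{"x":0.14,"y":0,"z":0,"roll":0,"gripper":0.6},{"x":0.173,"y":0,"z":0,"roll":0,"gripper":0.6},{"x":0.173,"y":0,"z":0,"roll":0,"gripper":0.6},{"x":0.173,"y":0,"z":0,"roll":0,"gripper":0.6}]}}

```text
clock: 4.35
eef_pos: [0.4998, 0.1186, 0.2472]
tool_rot: [-162.0, 89.9, -175.2]
contact_force: [-0.5, 0.3, 0.8]
width: 0.0513
```

```bash
python3 go.py .4985 .1215 .248 77.3
```

```text
pos [0.4998 0.1186 0.2472] yang 76.83 tilt [-0.0015 -0.0001 -1.    ] F [-0.5109  0.3197  0.8364] w 0.0513 t 4.35 j [  5.8602   2.5514 -12.5238  75.0134   0.0016  19.0283]
shift [-0.0027  0.0085 -0.0066]
roll -0.002600260368417177 other 0.9973997396315828
```

>>> {"api": "apply_moves", "payload": {"steps": [{"x":-0.003,"y":0.008,"z":-0.006,"roll":-0.003,"gripper":0.6},{"x":-0.003,"y":0.008,"z":-0.006,"roll":-0.003,"gripper":0.6},{"x":-0.003,"y":0.008,"z":-0.006,"roll":-0.003,"gripper":0.25},{"x":-0.003,"y":0.008,"z":-0.006,"roll":-0.003,"gripper":0.25},{"x":-0.003,"y":0.008,"z":-0.006,"roll":-0.003,"gripper":0.25},{"x":-0.003,"y":0.008,"z":-0.006,"roll":-0.003,"gripper":0.25},{"x":-0.003,"y":0.008,"z":-0.006,"roll":-0.003,"gripper":0.0},{"x":-0.003,"y":0.008,"z":-0.006,"roll":-0.003,"gripper":0.0},{"x":-0.003,"y":0.008,"z":-0.006,"roll":-0.003,"gripper":0.0},{"x":-0.003,"y":0.008,"z":-0.006,"roll":-0.003,"gripper":0.0},{"x":-0.003,"y":0.008,"z":-0.006,"roll":-0.003,"gripper":0.0},{"x":-0.003,"y":0.008,"z":-0.006,"roll":-0.003,"gripper":0.0}]}}

```text
clock: 5.35
eef_pos: [0.4991, 0.1217, 0.2491]
tool_rot: [58.4, 90.0, 45.8]
contact_force: [0.1, 1.8, 2.7]
width: 0.0128
```

```bash
python3 go.py .4985 .1215 .248 77.3
```

```text
pos [0.4991 0.1217 0.2491] yang 77.41 tilt [ 0.0006  0.0006 -1.    ] F [0.1422 1.8166 2.6701] w 0.0128 t 5.35 j [  6.2121   2.4116 -12.4493  75.1038   0.0292  18.8006]
shift [ 0.0035 -0.0011 -0.0018]
roll 0.0006192524321071523 other -0.9993807475678926
```

>>> {"api": "apply_moves", "payload": {"steps": [{"x":-0.02,"y":0,"z":0,"roll":0,"gripper":0},{"x":-0.04,"y":0,"z":0,"roll":0,"gripper":0},{"x":-0.06,"y":0,"z":0,"roll":0,"gripper":0},{"x":-0.08,"y":0,"z":0,"roll":0,"gripper":0},{"x":-0.088,"y":0,"z":0,"roll":0,"gripper":0},{"x":-0.088,"y":0,"z":0,"roll":0,"gripper":0},{"x":-0.088,"y":0,"z":0,"roll":0,"gripper":0}]}}

```text
clock: 5.93
eef_pos: [0.4992, 0.1217, 0.273]
tool_rot: [162.1, 89.9, 149.5]
contact_force: [5.6, 2.2, -11.8]
width: 0.0129
```

```bash
python3 go.py .4985 .1215 .274 77.3; python3 -c "
from h import *
b=robot.grab_frame('side')[:,:,::-1]
cv2.imwrite('pics/c3.png',cv2.resize(b[130:220,185:265],(530,600),interpolation=cv2.INTER_CUBIC))"
```

```text
pos [0.4992 0.1217 0.273 ] yang 77.41 tilt [-0.001   0.0006 -1.    ] F [  5.5722   2.2434 -11.808 ] w 0.0129 t 5.9333 j [  6.2075   1.8057 -10.3069  77.9393   0.0387  18.7993]
shift [-0.0034 -0.0011 -0.0021]
roll 0.0006010918870526578 other -0.9993989081129472
```

View pics/c3.png

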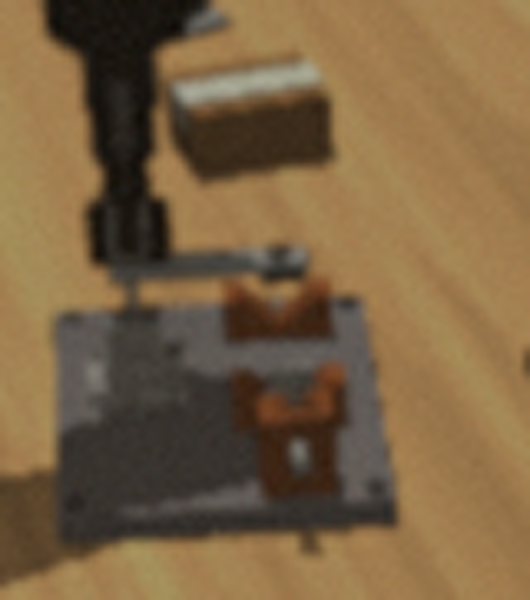

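>>> {"api": "apply_moves", "payload": {"steps": [{"x":-0.009,"y":0,"z":0,"roll":0,"gripper":0},{"x":-0.009,"y":0,"z":0,"roll":0,"gripper":0},{"x":-0.009,"y":0,"z":0,"roll":0,"gripper":0},{"x":-0.009,"y":0,"z":0,"roll":-0.02,"gripper":0},{"x":-0.009,"y":0,"z":0,"roll":-0.04,"gripper":0},{"x":-0.009,"y":0,"z":0,"roll":-0.06,"gripper":0},{"x":-0.009,"y":0,"z":0,"roll":-0.08,"gripper":0},{"x":-0.009,"y":0,"z":0,"roll":-0.1,"gripper":0}]}}

```text
clock: 6.65
eef_pos: [0.4992, 0.1217, 0.2754]
tool_rot: [145.9, 89.9, 151.5]
contact_force: [5.8, 2.2, -11.8]
width: 0.013
```

```bash
python3 go.py .4992 .1217 .275 157.5; python3 -c "
from h import *
print(robot.sense()['moment'])"
```

```text
pos [0.4992 0.1217 0.2754] yang 95.58 tilt [-0.0011  0.0006 -1.    ] F [  5.7685   2.2424 -11.7739] w 0.013 t 6.65 j [  6.2053   1.7585 -10.0805  78.222    0.0423   0.6266]
shift [ 0.0012  0.0001 -0.0001]
roll -0.344007622369185 other 0.655992377630815
[ 0.61937531 -1.35525439 -0.07627494]
```

>>> {"api": "apply_moves", "payload": {"steps": [{"x":0,"y":0,"z":0,"roll":-0.035,"gripper":0},{"x":0,"y":0,"z":0,"roll":-0.07,"gripper":0},{"x":0,"y":0,"z":0,"roll":-0.105,"gripper":0},{"x":0,"y":0,"z":0,"roll":-0.14,"gripper":0},{"x":0,"y":0,"z":0,"roll":-0.175,"gripper":0},{"x":0,"y":0,"z":0,"roll":-0.21,"gripper":0},{"x":0,"y":0,"z":0,"roll":-0.245,"gripper":0},{"x":0,"y":0,"z":0,"roll":-0.28,"gripper":0},{"x":0,"y":0,"z":0,"roll":-0.31,"gripper":0},{"x":0,"y":0,"z":0,"roll":-0.33,"gripper":0},{"x":0,"y":0,"z":0,"roll":-0.345,"gripper":0},{"x":0,"y":0,"z":0,"roll":-0.345,"gripper":0}]}}

```text
clock: 7.65
eef_pos: [0.4992, 0.1218, 0.2754]
tool_rot: [70.7, 89.9, 138.3]
contact_force: [5.5, 3.4, -11.7]
width: 0.0129
```

```bash
python3 go.py .4992 .1217 .267 157.6; python3 -c "
from h import *
print(robot.sense()['moment'])"
```

```text
pos [0.4992 0.1218 0.2754] yang 157.59 tilt [-0.0011  0.001  -1.    ] F [  5.4681   3.4312 -11.7491] w 0.0129 t 7.65 j [  6.2114   1.7557 -10.0798  78.2201   0.0616 -61.3797]
shift [ 0.028  -0.0001 -0.0003]
roll -4.9526174390734925e-05 other 0.9999504738256093
[ 0.70114415 -1.30799019 -0.06773719]
```

Turned fully aside. Now I'll lower it gently until it rests.

>>> {"api": "apply_moves", "payload": {"steps": [{"x":0.005,"y":0,"z":0,"roll":-0.002,"gripper":0},{"x":0.01,"y":0,"z":0,"roll":-0.002,"gripper":0},{"x":0.015,"y":0,"z":0,"roll":-0.002,"gripper":0},{"x":0.02,"y":0,"z":0,"roll":-0.002,"gripper":0},{"x":0.024,"y":0,"z":0,"roll":-0.002,"gripper":0},{"x":0.024,"y":0,"z":0,"roll":-0.002,"gripper":0}]}}

```text
clock: 8.15
eef_pos: [0.4992, 0.1218, 0.2682]
tool_rot: [66.7, 89.9, 134.5]
contact_force: [5.1, 3.7, -10.3]
width: 0.013
```

```bash
python3 go.py .4992 .1217 .267 157.6; python3 -c "
from h import *
print(robot.sense()['moment'])"
```

```text
pos [0.4992 0.1218 0.2682] yang 157.85 tilt [-0.001  0.001 -1.   ] F [  5.1248   3.6675 -10.2855] w 0.013 t 8.15 j [  6.2092   1.9275 -10.7281  77.3951   0.0642 -61.638 ]
shift [ 0.0041 -0.0001 -0.0002]
roll 0.0013731228241113057 other -0.9986268771758887
[ 0.67031805 -1.30733734 -0.12293499]
```

>>> {"api": "apply_moves", "payload": {"steps": [{"x":0.003,"y":0,"z":0,"roll":0,"gripper":0},{"x":0.006,"y":0,"z":0,"roll":0,"gripper":0},{"x":0.008,"y":0,"z":0,"roll":0,"gripper":0},{"x":0.008,"y":0,"z":0,"roll":0,"gripper":0}]}}

```text
clock: 8.48
eef_pos: [0.4991, 0.1218, 0.2671]
tool_rot: [50.2, 89.9, 118.0]
contact_force: [4.3, 4.3, -9.5]
width: 0.0132
```

>>> {"api": "apply_moves", "payload": {"steps": [{"x":0.003,"y":0,"z":0,"roll":0,"gripper":0},{"x":0.006,"y":0,"z":0,"roll":0,"gripper":0},{"x":0.006,"y":0,"z":0,"roll":0,"gripper":0}]}}

```text
clock: 8.73
eef_pos: [0.499, 0.1218, 0.2669]
tool_rot: [0.5, 89.9, 68.4]
contact_force: [2.4, 3.6, -3.3]
width: 0.0127
```

>>> {"api": "apply_moves", "payload": {"steps": [{"x":0.002,"y":0,"z":0,"roll":0,"gripper":0.2},{"x":0.002,"y":0,"z":0,"roll":0,"gripper":0.4},{"x":0.002,"y":0,"z":0,"roll":0,"gripper":0.4},{"x":0.002,"y":0,"z":0,"roll":0,"gripper":0.4},{"x":0.002,"y":0,"z":0,"roll":0,"gripper":0.4},{"x":-0.1,"y":0,"z":0,"roll":0,"gripper":0.4},{"x":-0.2,"y":0,"z":0,"roll":0,"gripper":0.4},{"x":-0.3,"y":0,"z":0,"roll":0,"gripper":0.4},{"x":-0.3,"y":0,"z":0,"roll":0,"gripper":0.4},{"x":-0.3,"y":0,"z":0,"roll":0,"gripper":0.4}]}}

```text
clock: 9.57
eef_pos: [0.4998, 0.1215, 0.3594]
tool_rot: [-65.0, 89.7, 2.8]
contact_force: [0.9, -0.2, -1.3]
width: 0.0344
```

```bash
python3 go.py .5965 -.3115 .30 73.8
```

```text
pos [0.4998 0.1215 0.3594] yang 157.86 tilt [ 0.0058  0.0003 -1.    ] F [ 0.8589 -0.1821 -1.2591] w 0.0344 t 9.5667 j [  6.1998   0.603   -1.6641  87.3997  -0.0197 -61.6617]
shift [ 0.1996 -0.8416 -1.216 ]
roll 0.46700593422724596 other -0.5329940657727541
```

>>> {"api": "apply_moves", "payload": {"steps": [{"x":0,"y":-0.68,"z":-0.98,"roll":-0.033,"gripper":0.7},{"x":0,"y":-0.68,"z":-0.98,"roll":-0.033,"gripper":0.7},{"x":0,"y":-0.68,"z":-0.98,"roll":-0.033,"gripper":0.7},{"x":0,"y":-0.68,"z":-0.98,"roll":-0.033,"gripper":0.7},{"x":0,"y":-0.68,"z":-0.98,"roll":-0.033,"gripper":0.7},{"x":0,"y":-0.68,"z":-0.98,"roll":-0.033,"gripper":0.7},{"x":0,"y":-0.68,"z":-0.98,"roll":-0.033,"gripper":0.7},{"x":0,"y":-0.68,"z":-0.98,"roll":-0.033,"gripper":0.7},{"x":0,"y":-0.68,"z":-0.98,"roll":-0.033,"gripper":0.7},{"x":0,"y":-0.68,"z":-0.98,"roll":-0.033,"gripper":0.7},{"x":0,"y":-0.68,"z":-0.98,"roll":-0.033,"gripper":0.7},{"x":0,"y":-0.68,"z":-0.98,"roll":-0.033,"gripper":0.7}]}}

```text
clock: 10.57
eef_pos: [0.5768, -0.2272, 0.355]
tool_rot: [69.8, 89.8, 143.6]
contact_force: [0.9, 0.5, -0.0]
width: 0.0595
```

```bash
python3 go.py .5964 -.3113 .26 163.8
```

```text
pos [ 0.5768 -0.2272  0.355 ] yang 163.8 tilt [-0.0026  0.0019 -1.    ] F [ 0.9006  0.4698 -0.0429] w 0.0595 t 10.5667 j [ -27.7037   16.9103   16.0395   89.3096    0.0276 -101.5026]
shift [ 0.3158 -0.1418 -0.2512]
roll -5.677574451744426e-06 other 0.9999943224255483
```

>>> {"api": "apply_moves", "payload": {"steps": [{"x":0.1,"y":-0.142,"z":-0.251,"roll":0,"gripper":0.7},{"x":0.2,"y":-0.142,"z":-0.251,"roll":0,"gripper":0.7},{"x":0.3,"y":-0.142,"z":-0.251,"roll":0,"gripper":0.7},{"x":0.316,"y":-0.142,"z":-0.251,"roll":0,"gripper":0.7},{"x":0.316,"y":-0.142,"z":-0.251,"roll":0,"gripper":0.7},{"x":0.316,"y":-0.142,"z":-0.251,"roll":0,"gripper":0.7},{"x":0.316,"y":-0.142,"z":-0.251,"roll":0,"gripper":0.7}]}}

```text
clock: 11.15
eef_pos: [0.5978, -0.3103, 0.2642]
tool_rot: [-96.9, 89.9, -22.9]
contact_force: [-0.3, 0.2, 0.1]
width: 0.0598
```

```bash
python3 go.py .5964 -.3113 .195 163.8; python3 -c "
from h import *
a=robot.grab_frame('top')[:,:,::-1];b=robot.grab_frame('side')[:,:,::-1]
A=cv2.resize(a[180:260,160:360],(800,320),interpolation=cv2.INTER_CUBIC)
B=cv2.resize(b[200:280,200:310],(385,280),interpolation=cv2.INTER_CUBIC)
C=cv2.resize(b[150:220,185:285],(400,280),interpolation=cv2.INTER_CUBIC)
W=np.zeros((600,800,3),np.uint8);W[:320]=A;W[320:,:385]=B;W[320:,400:]=C
cv2.imwrite('pics/c4.png',W)"
```

```text
pos [ 0.5978 -0.3103  0.2642] yang 163.92 tilt [ 0.0024 -0.001  -1.    ] F [-0.3408  0.1848  0.1409] w 0.0598 t 11.15 j [ -33.1426   25.6434   16.8836   81.093     0.0265 -107.065 ]
shift [ 0.2305  0.004  -0.0043]
roll 0.0006804352062163035 other -0.9993195647937837
```

View pics/c4.png

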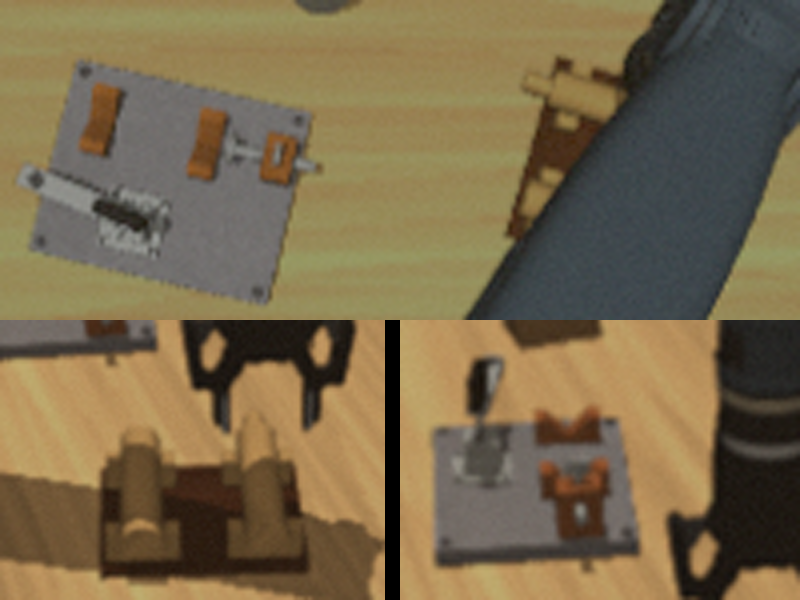

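The bar rests aside (top view, (70,195)). In the side view the fingers straddle the leg's axis at (258,410). Descending to grasp.

>>> {"api": "apply_moves", "payload": {"steps": [{"x":0.06,"y":0.004,"z":-0.004,"roll":0,"gripper":0.7},{"x":0.12,"y":0.004,"z":-0.004,"roll":0,"gripper":0.7},{"x":0.17,"y":0.004,"z":-0.004,"roll":0,"gripper":0.7},{"x":0.21,"y":0.004,"z":-0.004,"roll":0,"gripper":0.7},{"x":0.228,"y":0.004,"z":-0.004,"roll":0,"gripper":0.7},{"x":0.228,"y":0.004,"z":-0.004,"roll":0,"gripper":0.7},{"x":0.228,"y":0.004,"z":-0.004,"roll":0,"gripper":0.3},{"x":0.228,"y":0.004,"z":-0.004,"roll":0,"gripper":0.3},{"x":0.228,"y":0.004,"z":-0.004,"roll":0,"gripper":0.3},{"x":0.228,"y":0.004,"z":-0.004,"roll":0,"gripper":0.3},{"x":0.228,"y":0.004,"z":-0.004,"roll":0,"gripper":0.3}]}}

```text
clock: 12.17
eef_pos: [0.5956, -0.3128, 0.1955]
tool_rot: [-124.2, 89.9, -50.4]
contact_force: [-2.4, 1.9, 6.1]
width: 0.0324
```

```bash
python3 go.py .5964 -.3113 .195 163.8
```

```text
pos [ 0.5956 -0.3128  0.1955] yang 163.79 tilt [ 0.0008 -0.001  -1.    ] F [-2.3986  1.8505  6.1218] w 0.0324 t 12.1667 j [ -33.412    27.3962   11.3252   73.8568   -0.0221 -107.1976]
shift [ 0.0016 -0.001   0.0057]
roll -7.972686138073313e-05 other 0.9999202731386193
```

>>> {"api": "apply_moves", "payload": {"steps": [{"x":0,"y":0,"z":0,"roll":0,"gripper":0},{"x":0,"y":0,"z":0,"roll":0,"gripper":0},{"x":-0.05,"y":0,"z":0,"roll":0,"gripper":0},{"x":-0.1,"y":0,"z":0,"roll":0,"gripper":0},{"x":-0.2,"y":0,"z":0,"roll":0,"gripper":0},{"x":-0.3,"y":0,"z":0,"roll":0,"gripper":0},{"x":-0.4,"y":0,"z":0,"roll":0,"gripper":0},{"x":-0.4,"y":0,"z":0,"roll":0,"gripper":0},{"x":-0.4,"y":0,"z":0,"roll":0,"gripper":0}]}}

```text
clock: 12.92
eef_pos: [0.5967, -0.3133, 0.3171]
tool_rot: [-105.6, 89.5, -31.8]
contact_force: [0.2, -0.3, -1.5]
width: 0.0323
```

```bash
python3 go.py .579 .114 .31 167.31; python3 -c "
from h import *
s=robot.sense();print(s['moment'])
b=robot.grab_frame('side')[:,:,::-1]
for r in robot.cut_out('side','leg')[:3]: print(r['p'],r['extent'])
cv2.imwrite('pics/c5.png',cv2.resize(b[150:290,180:340],(686,600),interpolation=cv2.INTER_CUBIC))"
```

```text
pos [ 0.5967 -0.3133  0.3171] yang 163.81 tilt [ 0.0069 -0.0043 -1.    ] F [ 0.1819 -0.2977 -1.4608] w 0.0323 t 12.9167 j [ -33.4048   25.0065   22.0644   86.5952    0.0127 -107.2124]
shift [0.0172 0.454  1.3515]
roll -0.01945509601743396 other 0.980544903982566
[ 0.01113663 -0.01214385  0.01618051]
0.9 [269.0, 293.7, 300.4, 345.9]
0.63 [270.8, 198.6, 283.1, 229.4]
```

View pics/c5.png

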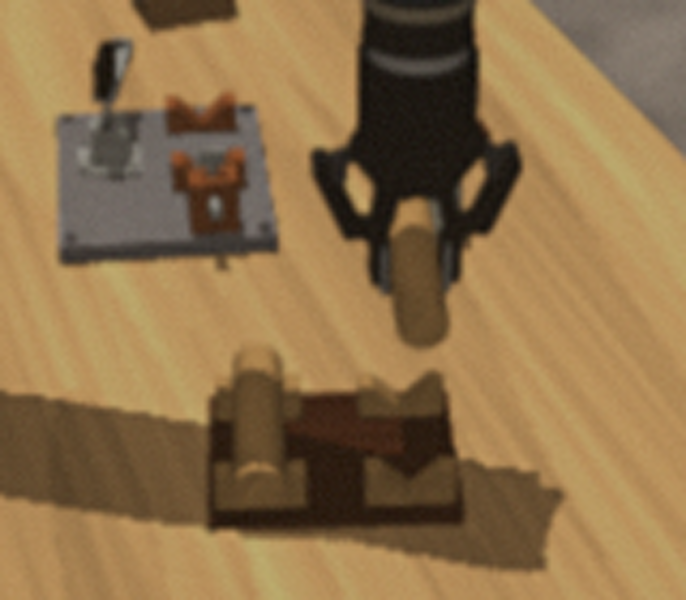

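```bash
python3 -c "
from h import *
for z in (0.,.085): print(at_z('top',(239.9,176.1),z))
print(tri(('top',(239.9,176.1)),('side',(276.8,202.4))))"; python3 go.py .5798 .1171 .35 167.31
```

```text
[ 0.71565046 -0.04129679  0.        ]
[ 0.69671687 -0.04220488  0.085     ]
(array([ 0.71269811, -0.04087584,  0.00470212]), np.float64(0.003838439643397401))
pos [ 0.5956 -0.3126  0.3124] yang 163.81 tilt [-0.0004  0.0004 -1.    ] F [-0.4166  1.2359 -1.123 ] w 0.0325 t 13.0167 j [ -33.4052   25.168    21.7393   86.6021    0.0071 -107.2131]
shift [-0.1249  0.4501  1.361 ]
roll -0.019456177764645588 other 0.9805438222353544
```

>>> {"api": "apply_moves", "payload": {"steps": [{"x":-0.15,"y":0.3,"z":0.9,"roll":-0.019,"gripper":0},{"x":-0.15,"y":0.3,"z":0.9,"roll":-0.019,"gripper":0},{"x":-0.15,"y":0.3,"z":0.9,"roll":-0.019,"gripper":0},{"x":-0.15,"y":0.3,"z":0.9,"roll":-0.019,"gripper":0},{"x":-0.15,"y":0.3,"z":0.9,"roll":-0.019,"gripper":0},{"x":-0.15,"y":0.3,"z":0.9,"roll":-0.019,"gripper":0},{"x":-0.15,"y":0.3,"z":0.9,"roll":-0.019,"gripper":0},{"x":-0.15,"y":0.3,"z":0.9,"roll":-0.019,"gripper":0},{"x":-0.15,"y":0.3,"z":0.9,"roll":-0.019,"gripper":0},{"x":-0.15,"y":0.3,"z":0.9,"roll":-0.019,"gripper":0},{"x":-0.15,"y":0.3,"z":0.9,"roll":-0.019,"gripper":0},{"x":-0.15,"y":0.3,"z":0.9,"roll":-0.019,"gripper":0}]}}

```text
clock: 14.02
eef_pos: [0.5844, -0.0296, 0.3569]
tool_rot: [100.6, 89.9, 177.7]
contact_force: [0.1, -0.0, -0.9]
width: 0.0323
```

```bash
python3 go.py .5798 .1171 .35 167.31
```

```text
pos [ 0.5844 -0.0296  0.3569] yang 167.11 tilt [-0.0021  0.0001 -1.    ] F [ 0.1128 -0.044  -0.8975] w 0.0323 t 14.0167 j [ -9.4655  11.5143   9.8414  88.4467  -0.015  -86.5725]
shift [0.023  0.124  0.4734]
roll -0.001127797983669628 other 0.9988722020163304
```

>>> {"api": "apply_moves", "payload": {"steps": [{"x":0,"y":0.124,"z":0.473,"roll":-0.001,"gripper":0},{"x":0,"y":0.124,"z":0.473,"roll":-0.001,"gripper":0},{"x":0,"y":0.124,"z":0.473,"roll":-0.001,"gripper":0},{"x":0,"y":0.124,"z":0.473,"roll":-0.001,"gripper":0},{"x":0,"y":0.124,"z":0.473,"roll":-0.001,"gripper":0},{"x":0.1,"y":0.124,"z":0.473,"roll":-0.001,"gripper":0},{"x":0.2,"y":0.124,"z":0.473,"roll":-0.001,"gripper":0},{"x":0.3,"y":0.124,"z":0.473,"roll":-0.001,"gripper":0},{"x":0.35,"y":0.124,"z":0.473,"roll":-0.001,"gripper":0},{"x":0.35,"y":0.124,"z":0.473,"roll":-0.001,"gripper":0},{"x":0.35,"y":0.124,"z":0.473,"roll":-0.001,"gripper":0}]}}

```text
clock: 14.93
eef_pos: [0.5792, 0.1168, 0.2517]
tool_rot: [113.7, 89.8, -169.1]
contact_force: [-0.2, 0.5, -0.1]
width: 0.0325
```

```bash
python3 go.py .5798 .1171 .215 167.31; python3 -c "
from h import *
a=robot.grab_frame('top')[:,:,::-1];b=robot.grab_frame('side')[:,:,::-1]
A=cv2.resize(a[180:260,160:250],(450,400),interpolation=cv2.INTER_CUBIC)
B=cv2.resize(b[130:210,190:260],(350,400),interpolation=cv2.INTER_CUBIC)
cv2.imwrite('pics/c6.png',np.hstack([A,B]))"
```

```text
pos [0.5792 0.1168 0.2517] yang 167.28 tilt [-0.0035 -0.0007 -1.    ] F [-0.2407  0.5192 -0.0631] w 0.0325 t 14.9333 j [  4.9027  13.7695   0.4671  76.8985  -0.0212 -72.3776]
shift [ 0.1223 -0.002   0.0016]
roll -0.00016596431343821727 other 0.9998340356865618
```

View pics/c6.png

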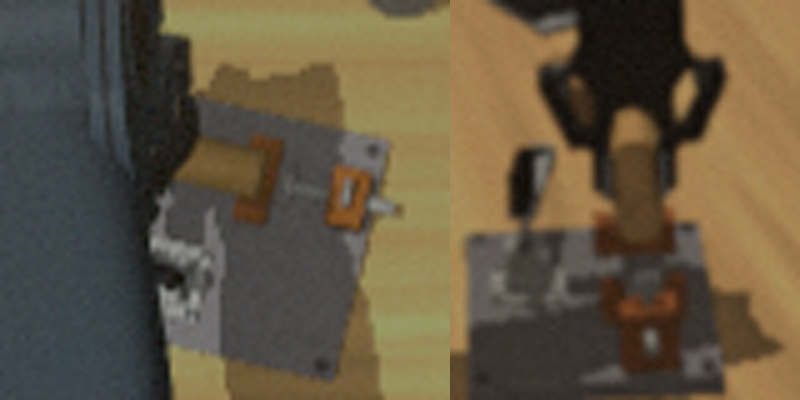

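The leg hangs over the V (end near (267,175)), and the disc shows at about (288,185), some 15 mm clear. Lowering further.

>>> {"api": "apply_moves", "payload": {"steps": [{"x":0.03,"y":0,"z":0,"roll":0,"gripper":0},{"x":0.06,"y":0,"z":0,"roll":0,"gripper":0},{"x":0.09,"y":0,"z":0,"roll":0,"gripper":0},{"x":0.12,"y":0,"z":0,"roll":0,"gripper":0},{"x":0.14,"y":0,"z":0,"roll":0,"gripper":0},{"x":0.14,"y":0,"z":0,"roll":0,"gripper":0}]}}

```text
clock: 15.53
eef_pos: [0.5785, 0.1183, 0.2085]
tool_rot: [108.6, 89.8, -174.0]
contact_force: [0.5, 0.9, -0.7]
width: 0.0325
```

```bash
python3 go.py .5798 .1171 .2055 167.31; python3 - <<'E'
from h import *
p=np.array([.5765,.1025]);c,s=np.cos(-.2215),np.sin(-.2215);J=np.array([[c,s],[-s,c]])
for n,x,z in [("disc",(284,184),.048),("legend",(267,175),.0942)]:
    d=at_z("top",((x[0]+.5)/5-.5+160,(x[1]+.5)/5-.5+180),z); print(n,J@(d[:2]-p))
E
```

```text
pos [0.5785 0.1183 0.2085] yang 167.42 tilt [-0.0042 -0.0004 -1.    ] F [ 0.4736  0.9096 -0.6741] w 0.0325 t 15.5333 j [  5.0568  15.1823  -2.8781  72.1813  -0.0039 -72.3624]
shift [ 0.01   -0.0051 -0.0031]
roll 0.0006058592636692753 other -0.9993941407363309
disc [ 0.00014496 -0.06534727]
legend [-0.00095001 -0.05727756]
```

>>> {"api": "apply_moves", "payload": {"steps": [{"x":0.003,"y":-0.002,"z":0,"roll":0,"gripper":0},{"x":0.006,"y":-0.003,"z":0,"roll":0,"gripper":0},{"x":0.006,"y":-0.003,"z":0,"roll":0,"gripper":0},{"x":0.006,"y":-0.003,"z":0,"roll":0,"gripper":0}]}}

```text
clock: 15.87
eef_pos: [0.5807, 0.1182, 0.2099]
tool_rot: [-71.2, 89.9, 6.2]
contact_force: [-0.0, 0.3, -1.1]
width: 0.0322
```

>>> {"api": "apply_moves", "payload": {"steps": [{"x":0.004,"y":0,"z":0,"roll":0,"gripper":0},{"x":0.008,"y":0,"z":0,"roll":0,"gripper":0},{"x":0.008,"y":0,"z":0,"roll":0,"gripper":0},{"x":0.008,"y":0,"z":0,"roll":0,"gripper":0}]}}

```text
clock: 16.2
eef_pos: [0.5804, 0.1182, 0.2069]
tool_rot: [111.2, 90.0, -171.4]
contact_force: [-0.5, 0.4, -0.5]
width: 0.0321
```

>>> {"api": "apply_moves", "payload": {"steps": [{"x":0.003,"y":0,"z":0,"roll":0,"gripper":0},{"x":0.005,"y":0,"z":0,"roll":0,"gripper":0},{"x":0.005,"y":0,"z":0,"roll":0,"gripper":0},{"x":0.005,"y":0,"z":0,"roll":0,"gripper":0}]}}

```text
clock: 16.53
eef_pos: [0.5805, 0.1182, 0.2057]
tool_rot: [-56.2, 90.0, 21.2]
contact_force: [-1.0, 0.2, 0.1]
width: 0.0325
```

>>> {"api": "apply_moves", "payload": {"steps": [{"x":0.003,"y":0,"z":0,"roll":0,"gripper":0},{"x":0.003,"y":0,"z":0,"roll":0,"gripper":0},{"x":0.003,"y":0,"z":0,"roll":0,"gripper":0}]}}

```text
clock: 16.78
eef_pos: [0.5805, 0.1182, 0.2056]
tool_rot: [-87.6, 90.0, -10.1]
contact_force: [-2.1, -0.8, 5.2]
width: 0.0324
```

```bash
python3 go.py .5798 .1171 .2055 167.31
```

```text
pos [0.5805 0.1182 0.2056] yang 167.43 tilt [ 0.0006 -0.0001 -1.    ] F [-2.1223 -0.7926  5.2252] w 0.0324 t 16.7833 j [  5.0232  15.3955  -2.959   71.6115  -0.0092 -72.4023]
shift [ 0.0005  0.0015 -0.004 ]
roll 0.0006417962170832286 other -0.9993582037829166
```

Seated in the V: 5 N up, little sideways force. I'll unload about 0.6 mm and creep towards the stop (tool −z).

>>> {"api": "apply_moves", "payload": {"steps": [{"x":-0.002,"y":0.001,"z":0,"roll":0,"gripper":0},{"x":-0.002,"y":0.001,"z":-0.002,"roll":0,"gripper":0},{"x":-0.002,"y":0.001,"z":-0.004,"roll":0,"gripper":0},{"x":-0.002,"y":0.001,"z":-0.006,"roll":0,"gripper":0},{"x":-0.002,"y":0.001,"z":-0.008,"roll":0,"gripper":0},{"x":-0.002,"y":0.001,"z":-0.01,"roll":0,"gripper":0},{"x":-0.002,"y":0.001,"z":-0.01,"roll":0,"gripper":0}]}}

```text
clock: 17.37
eef_pos: [0.5798, 0.1156, 0.2056]
tool_rot: [-33.5, 89.9, 44.0]
contact_force: [0.4, 3.9, 3.0]
width: 0.0324
```

>>> {"api": "apply_moves", "payload": {"steps": [{"x":0,"y":0,"z":-0.002,"roll":0,"gripper":0},{"x":0,"y":0,"z":-0.004,"roll":0,"gripper":0},{"x":0,"y":0,"z":-0.004,"roll":0,"gripper":0}]}}

```text
clock: 17.62
eef_pos: [0.5794, 0.1142, 0.2055]
tool_rot: [-42.6, 89.9, 34.8]
contact_force: [-0.9, 4.1, 4.4]
width: 0.0324
```

```bash
python3 go.py .5798 .1171 .2055 167.31
```

```text
pos [0.5794 0.1142 0.2055] yang 167.42 tilt [ 0.0008  0.0006 -1.    ] F [-0.8742  4.0656  4.3593] w 0.0324 t 17.6167 j [  4.6407  15.1306  -3.2915  71.5301   0.0278 -72.7776]
shift [0.0001 0.0009 0.0096]
roll 0.0006013621485425663 other -0.9993986378514573
```

>>> {"api": "apply_moves", "payload": {"steps": [{"x":-0.003,"y":0,"z":0,"roll":0,"gripper":0},{"x":-0.003,"y":0,"z":0,"roll":0,"gripper":0},{"x":-0.003,"y":0,"z":0,"roll":0,"gripper":0}]}}

```text
clock: 17.87
eef_pos: [0.5791, 0.1135, 0.2056]
tool_rot: [169.2, 89.9, -113.4]
contact_force: [0.2, 0.1, 2.2]
width: 0.032
```

>>> {"api": "apply_moves", "payload": {"steps": [{"x":-0.002,"y":0,"z":0,"roll":0,"gripper":0},{"x":-0.002,"y":0,"z":-0.002,"roll":0,"gripper":0},{"x":-0.002,"y":0,"z":-0.004,"roll":0,"gripper":0},{"x":-0.002,"y":0,"z":-0.005,"roll":0,"gripper":0},{"x":-0.002,"y":0,"z":-0.005,"roll":0,"gripper":0}]}}

```text
clock: 18.28
eef_pos: [0.5786, 0.1124, 0.2062]
tool_rot: [130.2, 89.9, -152.5]
contact_force: [-0.1, 0.1, 0.8]
width: 0.0324
```

```bash
python3 go.py .5798 .1171 .2055 167.31
```

```text
pos [0.5786 0.1124 0.2062] yang 167.38 tilt [-0.0012 -0.0006 -1.    ] F [-0.0815  0.1167  0.7925] w 0.0324 t 18.2833 j [  4.4795  15.0185  -3.354   71.7008  -0.0312 -72.904 ]
shift [ 0.0022 -0.0004  0.0163]
roll 0.0004086604843233014 other -0.9995913395156767
```

>>> {"api": "apply_moves", "payload": {"steps": [{"x":0,"y":0,"z":-0.001,"roll":0,"gripper":0},{"x":0,"y":0,"z":-0.002,"roll":0,"gripper":0},{"x":0,"y":0,"z":-0.003,"roll":0,"gripper":0},{"x":0,"y":0,"z":-0.003,"roll":0,"gripper":0}]}}

```text
clock: 18.62
eef_pos: [0.5785, 0.1117, 0.2065]
tool_rot: [111.8, 90.0, -170.8]
contact_force: [-0.6, 0.2, -0.4]
width: 0.0326
```

>>> {"api": "apply_moves", "payload": {"steps": [{"x":0,"y":0,"z":-0.001,"roll":0,"gripper":0},{"x":0,"y":0,"z":-0.002,"roll":0,"gripper":0},{"x":0,"y":0,"z":-0.002,"roll":0,"gripper":0}]}}

```text
clock: 18.87
eef_pos: [0.5785, 0.1112, 0.2067]
tool_rot: [130.0, 90.0, -152.6]
contact_force: [0.7, 1.1, -1.9]
width: 0.0326
```

>>> {"api": "apply_moves", "payload": {"steps": [{"x":0.001,"y":0,"z":-0.001,"roll":0,"gripper":0},{"x":0.001,"y":0,"z":-0.002,"roll":0,"gripper":0},{"x":0.001,"y":0,"z":-0.002,"roll":0,"gripper":0}]}}

```text
clock: 19.12
eef_pos: [0.5784, 0.1106, 0.2064]
tool_rot: [136.8, 90.0, -145.8]
contact_force: [-0.1, 0.0, -1.5]
width: 0.0322
```

>>> {"api": "apply_moves", "payload": {"steps": [{"x":0,"y":0,"z":-0.001,"roll":0,"gripper":0},{"x":0,"y":0,"z":-0.002,"roll":0,"gripper":0},{"x":0,"y":0,"z":-0.002,"roll":0,"gripper":0}]}}

```text
clock: 19.37
eef_pos: [0.5783, 0.11, 0.2064]
tool_rot: [136.7, 90.0, -145.9]
contact_force: [0.6, 0.2, -0.7]
width: 0.0322
```

>>> {"api": "apply_moves", "payload": {"steps": [{"x":0,"y":0,"z":-0.001,"roll":0,"gripper":0},{"x":0,"y":0,"z":-0.002,"roll":0,"gripper":0},{"x":0,"y":0,"z":-0.002,"roll":0,"gripper":0}]}}

```text
clock: 19.62
eef_pos: [0.5782, 0.1094, 0.2064]
tool_rot: [-144.5, 90.0, -67.1]
contact_force: [-0.2, -0.6, -1.2]
width: 0.0321
```

>>> {"api": "apply_moves", "payload": {"steps": [{"x":0,"y":0,"z":-0.001,"roll":0,"gripper":0},{"x":0,"y":0,"z":-0.002,"roll":0,"gripper":0},{"x":0,"y":0,"z":-0.002,"roll":0,"gripper":0}]}}

```text
clock: 19.87
eef_pos: [0.5781, 0.1088, 0.2064]
tool_rot: [122.7, 90.0, -159.8]
contact_force: [0.0, 0.1, -1.7]
width: 0.0323
```

```bash
python3 - <<'E'
from h import *
a=robot.grab_frame('top')[:,:,::-1]
cv2.imwrite('pics/c7.png',cv2.resize(a[200:235,190:240],(800,560),interpolation=cv2.INTER_CUBIC))
E
```

```text
(no output)
```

View pics/c7.png

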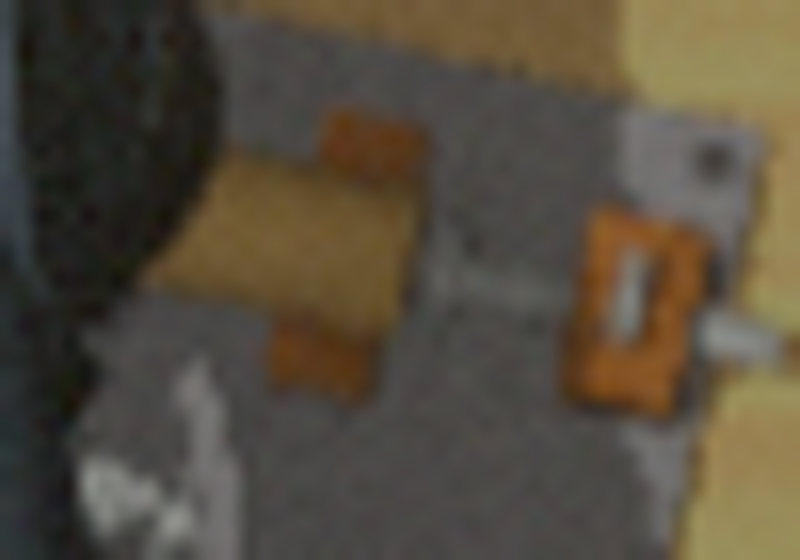

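>>> {"api": "apply_moves", "payload": {"steps": [{"x":0,"y":0,"z":-0.001,"roll":0,"gripper":0},{"x":0,"y":0,"z":-0.002,"roll":0,"gripper":0},{"x":0,"y":0,"z":-0.002,"roll":0,"gripper":0}]}}

```text
clock: 20.17
eef_pos: [0.5779, 0.1082, 0.2064]
tool_rot: [165.3, 90.0, -117.3]
contact_force: [0.5, -0.1, -1.6]
width: 0.0324
```

>>> {"api": "apply_moves", "payload": {"steps": [{"x":0,"y":0,"z":-0.001,"roll":0,"gripper":0},{"x":0,"y":0,"z":-0.0015,"roll":0,"gripper":0},{"x":0,"y":0,"z":-0.0015,"roll":0,"gripper":0}]}}

```text
clock: 20.42
eef_pos: [0.5778, 0.1078, 0.2064]
tool_rot: [-41.4, 90.0, 36.0]
contact_force: [0.5, 0.2, -0.6]
width: 0.0322
```

>>> {"api": "apply_moves", "payload": {"steps": [{"x":0,"y":0,"z":-0.001,"roll":0,"gripper":0},{"x":0,"y":0,"z":-0.002,"roll":0,"gripper":0},{"x":0,"y":0,"z":-0.002,"roll":0,"gripper":0}]}}

```text
clock: 20.67
eef_pos: [0.5777, 0.1072, 0.2064]
tool_rot: [-178.8, 90.0, -101.4]
contact_force: [-0.5, -0.2, -0.5]
width: 0.0325
```

>>> {"api": "apply_moves", "payload": {"steps": [{"x":0,"y":0,"z":-0.001,"roll":0,"gripper":0},{"x":0,"y":0,"z":-0.0015,"roll":0,"gripper":0},{"x":0,"y":0,"z":-0.0015,"roll":0,"gripper":0}]}}

```text
clock: 20.92
eef_pos: [0.5776, 0.1068, 0.2064]
tool_rot: [89.2, 90.0, 166.7]
contact_force: [0.4, -1.2, -1.1]
width: 0.0324
```

>>> {"api": "apply_moves", "payload": {"steps": [{"x":0,"y":0,"z":-0.001,"roll":0,"gripper":0},{"x":0,"y":0,"z":-0.002,"roll":0,"gripper":0},{"x":0,"y":0,"z":-0.002,"roll":0,"gripper":0}]}}

```text
clock: 21.17
eef_pos: [0.5775, 0.1062, 0.2064]
tool_rot: [136.0, 90.0, -146.6]
contact_force: [1.1, 0.5, -2.0]
width: 0.0322
```

>>> {"api": "apply_moves", "payload": {"steps": [{"x":0,"y":0,"z":-0.001,"roll":0,"gripper":0},{"x":0,"y":0,"z":-0.0015,"roll":0,"gripper":0},{"x":0,"y":0,"z":-0.0015,"roll":0,"gripper":0}]}}

```text
clock: 21.42
eef_pos: [0.5774, 0.1058, 0.2064]
tool_rot: [176.4, 90.0, -106.2]
contact_force: [0.0, 0.6, -0.7]
width: 0.0319
```

>>> {"api": "apply_moves", "payload": {"steps": [{"x":0,"y":0,"z":-0.001,"roll":0,"gripper":0},{"x":0,"y":0,"z":-0.002,"roll":0,"gripper":0},{"x":0,"y":0,"z":-0.002,"roll":0,"gripper":0}]}}

```text
clock: 21.67
eef_pos: [0.5773, 0.1051, 0.2064]
tool_rot: [-139.7, 90.0, -62.3]
contact_force: [0.1, -0.4, -0.9]
width: 0.0321
```

>>> {"api": "apply_moves", "payload": {"steps": [{"x":0,"y":0,"z":-0.001,"roll":0,"gripper":0},{"x":0,"y":0,"z":-0.0015,"roll":0,"gripper":0},{"x":0,"y":0,"z":-0.0015,"roll":0,"gripper":0}]}}

```text
clock: 21.92
eef_pos: [0.5771, 0.1047, 0.2064]
tool_rot: [97.4, 90.0, 174.8]
contact_force: [-0.8, 0.7, -0.4]
width: 0.032
```

>>> {"api": "apply_moves", "payload": {"steps": [{"x":0,"y":0,"z":-0.001,"roll":0,"gripper":0},{"x":0,"y":0,"z":-0.002,"roll":0,"gripper":0},{"x":0,"y":0,"z":-0.002,"roll":0,"gripper":0}]}}

```text
clock: 22.17
eef_pos: [0.577, 0.1041, 0.2064]
tool_rot: [-73.7, 90.0, 3.7]
contact_force: [-0.7, -0.0, -0.3]
width: 0.0321
```

>>> {"api": "apply_moves", "payload": {"steps": [{"x":0,"y":0,"z":-0.001,"roll":0,"gripper":0},{"x":0,"y":0,"z":-0.0015,"roll":0,"gripper":0},{"x":0,"y":0,"z":-0.0015,"roll":0,"gripper":0}]}}

```text
clock: 22.42
eef_pos: [0.5769, 0.1037, 0.2064]
tool_rot: [-156.9, 90.0, -79.5]
contact_force: [0.3, -0.1, -1.7]
width: 0.032
```

>>> {"api": "apply_moves", "payload": {"steps": [{"x":0,"y":0,"z":-0.001,"roll":0,"gripper":0},{"x":0,"y":0,"z":-0.002,"roll":0,"gripper":0},{"x":0,"y":0,"z":-0.002,"roll":0,"gripper":0}]}}

```text
clock: 22.67
eef_pos: [0.5769, 0.1034, 0.2065]
tool_rot: [-4.6, 89.9, 72.8]
contact_force: [-0.1, 1.7, -1.1]
width: 0.0325
```

>>> {"api": "apply_moves", "payload": {"steps": [{"x":0,"y":0,"z":-0.001,"roll":0,"gripper":0},{"x":0,"y":0,"z":-0.0015,"roll":0,"gripper":0},{"x":0,"y":0,"z":-0.0015,"roll":0,"gripper":0}]}}

```text
clock: 22.92
eef_pos: [0.5768, 0.1033, 0.2065]
tool_rot: [-2.5, 89.9, 75.0]
contact_force: [0.6, 3.7, -0.7]
width: 0.0321
```

```bash
python3 - <<'E'
from h import *
a=robot.grab_frame('top')[:,:,::-1]
b=cv2.imread('pics/c7.png')
c=cv2.resize(a[200:235,190:240],(800,560),interpolation=cv2.INTER_CUBIC)
def st(a): return np.clip(a.astype(float)*1.6,0,255).astype(np.uint8)[130:430,150:750]
cv2.imwrite('pics/c8.png',np.vstack([st(b),st(c)]))
E
```

```text
(no output)
```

View pics/c8.png

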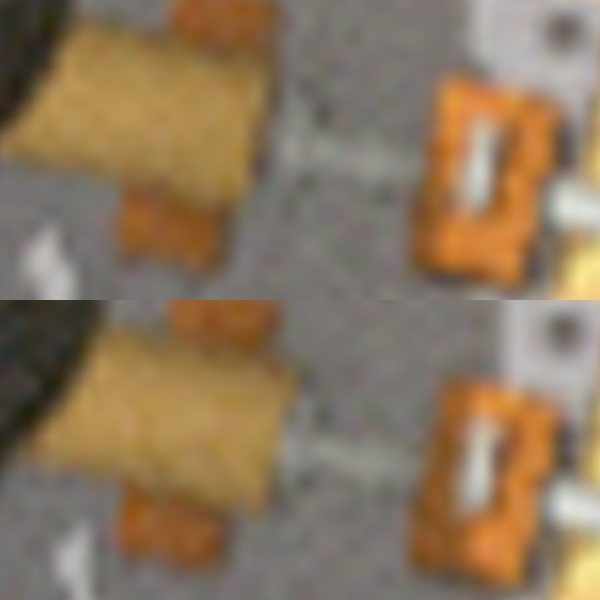

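Contact: 3.7 N along y and the tool stopped advancing. The picture shows the leg end on the disc at (290,440), with the stop rod unmoved. Now I'll lower it fully into the V.

>>> {"api": "apply_moves", "payload": {"steps": [{"x":0.002,"y":0,"z":0,"roll":0,"gripper":0},{"x":0.004,"y":0,"z":0,"roll":0,"gripper":0},{"x":0.004,"y":0,"z":0,"roll":0,"gripper":0},{"x":0.004,"y":0,"z":0,"roll":0,"gripper":0}]}}

```text
clock: 23.3
eef_pos: [0.5768, 0.1032, 0.2057]
tool_rot: [-12.9, 89.9, 64.6]
contact_force: [-0.8, 6.4, 1.7]
width: 0.0324
```

>>> {"api": "apply_moves", "payload": {"steps": [{"x":0,"y":0,"z":0.001,"roll":0,"gripper":0},{"x":0,"y":0,"z":0.0015,"roll":0,"gripper":0},{"x":0,"y":0,"z":0.0015,"roll":0,"gripper":0}]}}

```text
clock: 23.55
eef_pos: [0.5769, 0.1034, 0.2057]
tool_rot: [-27.7, 90.0, 49.7]
contact_force: [-1.2, 5.3, 3.1]
width: 0.0326
```

>>> {"api": "apply_moves", "payload": {"steps": [{"x":0,"y":0,"z":0,"roll":0,"gripper":0.45},{"x":0,"y":0,"z":0,"roll":0,"gripper":0.55},{"x":0,"y":0,"z":0,"roll":0,"gripper":0.6},{"x":0,"y":0,"z":0,"roll":0,"gripper":0.6},{"x":0,"y":0,"z":0,"roll":0,"gripper":0.6}]}}

```text
clock: 23.97
eef_pos: [0.5767, 0.1026, 0.2048]
tool_rot: [161.4, 89.9, -121.3]
contact_force: [1.1, 0.8, 0.2]
width: 0.0508
```

```bash
python3 go.py .4992 .1217 .36 157.6
```

```text
pos [0.5767 0.1026 0.2048] yang 167.36 tilt [-0.0006 -0.001  -1.    ] F [1.0813 0.8086 0.2473] w 0.0508 t 23.9667 j [  3.5452  14.5285  -4.0988  71.4124  -0.057  -73.8193]
shift [-0.5171  0.2662  0.005 ]
roll 0.05424733387220265 other -0.9457526661277973
```

>>> {"api": "apply_moves", "payload": {"steps": [{"x":-0.05,"y":0,"z":0,"roll":0,"gripper":0.6},{"x":-0.15,"y":0,"z":0,"roll":0,"gripper":0.6},{"x":-0.3,"y":0,"z":0,"roll":0,"gripper":0.6},{"x":-0.4,"y":0,"z":0,"roll":0,"gripper":0.5},{"x":-0.48,"y":0.05,"z":0,"roll":0.02,"gripper":0.5},{"x":-0.5,"y":0.15,"z":0.005,"roll":0.054,"gripper":0.5},{"x":-0.5,"y":0.266,"z":0.005,"roll":0.054,"gripper":0.5},{"x":-0.5,"y":0.266,"z":0.005,"roll":0.054,"gripper":0.5},{"x":-0.5,"y":0.266,"z":0.005,"roll":0.054,"gripper":0.5},{"x":-0.5,"y":0.266,"z":0.005,"roll":0.054,"gripper":0.5}]}}

```text
clock: 24.8
eef_pos: [0.4993, 0.1219, 0.3552]
tool_rot: [-93.8, 89.9, -26.1]
contact_force: [0.6, 0.3, 1.0]
width: 0.0428
```

```bash
python3 go.py .4991 .1217 .268 157.8; python3 - <<'E'
from h import *
a=robot.grab_frame('top')[:,:,::-1];b=robot.grab_frame('side')[:,:,::-1]
A=cv2.resize(a[185:260,165:245],(480,450),interpolation=cv2.INTER_CUBIC)
B=cv2.resize(b[130:205,190:243],(318,450),interpolation=cv2.INTER_CUBIC)
cv2.imwrite('pics/c9.png',np.clip(np.hstack([A,B])*1.4,0,255).astype(np.uint8))
E
```

```text
pos [0.4993 0.1219 0.3552] yang 157.7 tilt [ 0.001  -0.0005 -1.    ] F [0.6403 0.3078 0.9639] w 0.0428 t 24.8 j [  6.2488   0.7396  -2.0029  87.2059  -0.0326 -61.4479]
shift [ 0.2908  0.0008 -0.0009]
roll -0.0005739345986578807 other 0.9994260654013422
```

View pics/c9.png

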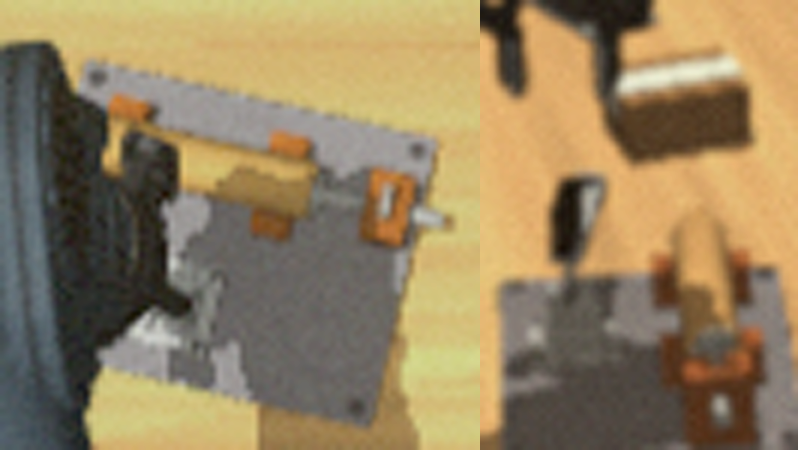

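The leg lies in the V with its end at the disc (315,185). Regrasping the grip.

>>> {"api": "apply_moves", "payload": {"steps": [{"x":0.08,"y":0.001,"z":-0.001,"roll":-0.001,"gripper":0.5},{"x":0.16,"y":0.001,"z":-0.001,"roll":-0.001,"gripper":0.5},{"x":0.23,"y":0.001,"z":-0.001,"roll":-0.001,"gripper":0.5},{"x":0.27,"y":0.001,"z":-0.001,"roll":-0.001,"gripper":0.5},{"x":0.29,"y":0.001,"z":-0.001,"roll":-0.001,"gripper":0.5},{"x":0.29,"y":0.001,"z":-0.001,"roll":-0.001,"gripper":0.5},{"x":0.29,"y":0.001,"z":-0.001,"roll":-0.001,"gripper":0.2},{"x":0.29,"y":0.001,"z":-0.001,"roll":-0.001,"gripper":0.2},{"x":0.29,"y":0.001,"z":-0.001,"roll":-0.001,"gripper":0},{"x":0.29,"y":0.001,"z":-0.001,"roll":-0.001,"gripper":0},{"x":0.29,"y":0.001,"z":-0.001,"roll":-0.001,"gripper":0},{"x":0.29,"y":0.001,"z":-0.001,"roll":-0.001,"gripper":0}]}}

```text
clock: 25.9
eef_pos: [0.4991, 0.1221, 0.2701]
tool_rot: [-43.2, 89.9, 24.7]
contact_force: [-3.0, 1.4, 6.0]
width: 0.0131
```

```bash
python3 go.py .4991 .1217 .277 77.4
```

```text
pos [0.4991 0.1221 0.2701] yang 157.87 tilt [ 0.002   0.0009 -1.    ] F [-3.0448  1.4315  6.0379] w 0.0131 t 25.9 j [  6.2567   1.7596 -10.6892  77.4304   0.0403 -61.6119]
shift [-0.0231 -0.0007 -0.0012]
roll 0.4470475451768304 other -0.5529524548231696
```

>>> {"api": "apply_moves", "payload": {"steps": [{"x":-0.01,"y":0,"z":0,"roll":0,"gripper":0},{"x":-0.02,"y":0,"z":0,"roll":0,"gripper":0},{"x":-0.033,"y":0,"z":0,"roll":0,"gripper":0},{"x":-0.033,"y":0,"z":0,"roll":0,"gripper":0},{"x":-0.033,"y":0,"z":0,"roll":0,"gripper":0}]}}

```text
clock: 26.32
eef_pos: [0.4992, 0.122, 0.2766]
tool_rot: [23.9, 90.0, 91.8]
contact_force: [5.3, 3.3, -11.8]
width: 0.0132
```

>>> {"api": "apply_moves", "payload": {"steps": [{"x":-0.005,"y":0,"z":0,"roll":0,"gripper":0},{"x":-0.005,"y":0,"z":0,"roll":0.02,"gripper":0},{"x":-0.005,"y":0,"z":0,"roll":0.055,"gripper":0},{"x":-0.005,"y":0,"z":0,"roll":0.09,"gripper":0},{"x":-0.005,"y":0,"z":0,"roll":0.125,"gripper":0},{"x":-0.005,"y":0,"z":0,"roll":0.16,"gripper":0},{"x":-0.005,"y":0,"z":0,"roll":0.195,"gripper":0},{"x":-0.005,"y":0,"z":0,"roll":0.23,"gripper":0},{"x":-0.005,"y":0,"z":0,"roll":0.265,"gripper":0},{"x":-0.005,"y":0,"z":0,"roll":0.3,"gripper":0},{"x":-0.005,"y":0,"z":0,"roll":0.335,"gripper":0},{"x":-0.005,"y":0,"z":0,"roll":0.37,"gripper":0}]}}

```text
clock: 27.32
eef_pos: [0.4993, 0.1218, 0.2779]
tool_rot: [-65.0, 90.0, -64.1]
contact_force: [5.5, 2.1, -12.3]
width: 0.0128
```

```bash
python3 go.py .4991 .1217 .277 77.4;python3 -c "
from h import *
print(robot.sense()['moment'])"
```

```text
pos [0.4993 0.1218 0.2779] yang 90.98 tilt [ 0.0002 -0.0003 -1.    ] F [  5.4911   2.0725 -12.3079] w 0.0128 t 27.3167 j [ 6.2364  1.6713 -9.8718 78.4497 -0.0202  5.2585]
shift [ 0.0031 -0.0004 -0.0007]
roll 0.0754323764792793 other -0.9245676235207207
[ 0.35177029 -1.25582836 -0.00489626]
```

>>> {"api": "apply_moves", "payload": {"steps": [{"x":0,"y":0,"z":0,"roll":0.03,"gripper":0},{"x":0,"y":0,"z":0,"roll":0.055,"gripper":0},{"x":0,"y":0,"z":0,"roll":0.07,"gripper":0},{"x":0,"y":0,"z":0,"roll":0.0755,"gripper":0},{"x":0,"y":0,"z":0,"roll":0.0755,"gripper":0},{"x":0,"y":0,"z":0,"roll":0.0755,"gripper":0}]}}

```text
clock: 27.82
eef_pos: [0.4993, 0.1217, 0.2779]
tool_rot: [-79.8, 90.0, -92.1]
contact_force: [5.0, 1.5, -12.0]
width: 0.013
```

```bash
python3 go.py .4991 .1217 .277 77.4;python3 -c "
from h import *
print(robot.sense()['moment'])"
```

```text
pos [0.4993 0.1217 0.2779] yang 77.68 tilt [-0.     -0.0005 -1.    ] F [  4.984    1.4509 -12.0163] w 0.013 t 27.8167 j [ 6.2309  1.6758 -9.8743 78.4537 -0.0258 18.5493]
shift [ 0.0029 -0.0003 -0.0006]
roll 0.0015643470432308959 other -0.9984356529567691
[ 0.35039418 -1.24110871 -0.04287867]
```

>>> {"api": "apply_moves", "payload": {"steps": [{"x":0.004,"y":0,"z":0,"roll":0.0015,"gripper":0},{"x":0.008,"y":0,"z":0,"roll":0.0015,"gripper":0},{"x":0.012,"y":0,"z":0,"roll":0.0015,"gripper":0},{"x":0.016,"y":0,"z":0,"roll":0.0015,"gripper":0},{"x":0.02,"y":0,"z":0,"roll":0.0015,"gripper":0},{"x":0.024,"y":0,"z":0,"roll":0.0015,"gripper":0},{"x":0.024,"y":0,"z":0,"roll":0.0015,"gripper":0}]}}

```text
clock: 28.4
eef_pos: [0.4993, 0.1217, 0.2708]
tool_rot: [-59.8, 90.0, -72.4]
contact_force: [5.2, 0.9, -11.2]
width: 0.0129
```

In the slot (lift about 0.018, load 11 N). Lowering on towards the pad's contact.

>>> {"api": "apply_moves", "payload": {"steps": [{"x":0.004,"y":0,"z":0,"roll":0,"gripper":0},{"x":0.008,"y":0,"z":0,"roll":0,"gripper":0},{"x":0.012,"y":0,"z":0,"roll":0,"gripper":0},{"x":0.016,"y":0,"z":0,"roll":0,"gripper":0},{"x":0.02,"y":0,"z":0,"roll":0,"gripper":0},{"x":0.024,"y":0,"z":0,"roll":0,"gripper":0},{"x":0.024,"y":0,"z":0,"roll":0,"gripper":0}]}}

```text
clock: 28.98
eef_pos: [0.4992, 0.1217, 0.2643]
tool_rot: [-32.9, 90.0, -45.4]
contact_force: [4.7, 1.9, -10.5]
width: 0.013
```

>>> {"api": "apply_moves", "payload": {"steps": [{"x":0.003,"y":0,"z":0,"roll":0,"gripper":0},{"x":0.006,"y":0,"z":0,"roll":0,"gripper":0},{"x":0.006,"y":0,"z":0,"roll":0,"gripper":0}]}}

```text
clock: 29.23
eef_pos: [0.4992, 0.1217, 0.2629]
tool_rot: [-18.0, 90.0, -30.6]
contact_force: [5.0, 1.9, -9.2]
width: 0.0131
```

>>> {"api": "apply_moves", "payload": {"steps": [{"x":0.003,"y":0,"z":0,"roll":0,"gripper":0},{"x":0.006,"y":0,"z":0,"roll":0,"gripper":0},{"x":0.006,"y":0,"z":0,"roll":0,"gripper":0}]}}

```text
clock: 29.48
eef_pos: [0.4991, 0.1218, 0.2622]
tool_rot: [-9.3, 89.9, -21.9]
contact_force: [3.6, 1.2, -6.8]
width: 0.0128
```

>>> {"api": "apply_moves", "payload": {"steps": [{"x":0.003,"y":0,"z":0,"roll":0,"gripper":0},{"x":0.006,"y":0,"z":0,"roll":0,"gripper":0},{"x":0.006,"y":0,"z":0,"roll":0,"gripper":0}]}}

```text
clock: 29.73
eef_pos: [0.4988, 0.1219, 0.2614]
tool_rot: [1.2, 89.9, -11.4]
contact_force: [-1.5, 0.3, 1.6]
width: 0.0127
```

The load has passed to the leg (wrist about +1.6 N). Opening and withdrawing.

>>> {"api": "apply_moves", "payload": {"steps": [{"x":0,"y":0,"z":0,"roll":0,"gripper":0.2},{"x":0,"y":0,"z":0,"roll":0,"gripper":0.4},{"x":0,"y":0,"z":0,"roll":0,"gripper":0.5},{"x":0,"y":0,"z":0,"roll":0,"gripper":0.5},{"x":0,"y":0,"z":0,"roll":0,"gripper":0.5},{"x":-0.08,"y":0,"z":0,"roll":0,"gripper":0.5},{"x":-0.18,"y":0,"z":0,"roll":0,"gripper":0.5},{"x":-0.3,"y":0,"z":0,"roll":0,"gripper":0.5},{"x":-0.45,"y":0,"z":0,"roll":0,"gripper":0.5},{"x":-0.45,"y":0,"z":0,"roll":0,"gripper":0.5},{"x":-0.45,"y":0,"z":0,"roll":0,"gripper":0.5}]}}

```text
clock: 30.65
eef_pos: [0.4997, 0.1219, 0.3991]
tool_rot: [18.7, 89.5, 6.2]
contact_force: [0.2, 0.8, -0.3]
width: 0.043
```

```bash
python3 go.py .4991 .1217 .4 77.4; python3 - <<'E'
from h import *
a=robot.grab_frame('top')[:,:,::-1];b=robot.grab_frame('side')[:,:,::-1]
A=cv2.resize(a[185:260,165:245],(480,450),interpolation=cv2.INTER_CUBIC)
B=cv2.resize(b[130:205,190:243],(318,450),interpolation=cv2.INTER_CUBIC)
cv2.imwrite('pics/c10.png',np.clip(np.hstack([A,B])*1.4,0,255).astype(np.uint8))
E
```

```text
pos [0.4997 0.1219 0.3991] yang 77.41 tilt [ 0.0081  0.0009 -1.    ] F [ 0.2288  0.7654 -0.2715] w 0.043 t 30.65 j [ 6.2379  0.7857  3.0334 91.781  -0.0007 18.8326]
shift [-0.003  -0.0012 -0.0019]
roll 3.237090699220365e-05 other -0.9999676290930078
```

View pics/c10.png

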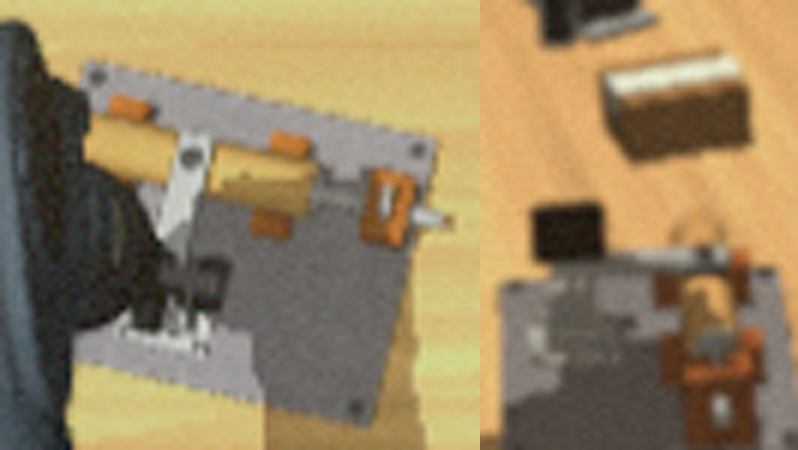

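The bar lies across the leg (top view, (185,175)), the leg is in both saddles with its end on the disc (315,185), and the stop rod looks unmoved. Handing in.

```bash
python3 -c "
from workcell import robot
print(robot.close_job())"
```

```text
the job is handed in; nothing more can be done
None
```

The leg is clamped in the jig and the job is handed in at about 31 s of the 72 s allowed; no verdict was reported.

**What I did**
- **Clamp aside:** I lifted the bar by its grip, turned it 80° to its end, and lowered it to rest before letting go.
- **Leg in the V:** I took the tenoned leg, not the plain dowel or the purple look-alike. I laid it in the V with the tenon away from the stop and crept forward until it touched the stop disc.
- **Clamp closed:** I brought the bar back over the leg and lowered it in the grip until the leg carried the spring load (wrist force went from −10 N to about +1.6 N), then released it.

**Last checks**
- In the last pictures the bar lies across the leg, and the leg sits in both saddles with its end on the disc.
- The stop rod looks where it was, and the gripper is clear of everything.

**Less certain**
- **Force on the stop:** contact read 3.7 N, then 6.4 N for a moment while I seated the leg. That is close to the 7 N slip limit and partly V friction. I backed off to 5.3 N before releasing. No slip showed, but the pictures resolve only about 3.5 mm per pixel.
- **Bar lift:** I could only infer the final lift (about 0.008–0.009 m) from the tool height. The bar may have settled up to about 1 mm when released.
- **Other objects:** I did not recheck the dowel, glue bottle, square and screw box one by one at the end. No move came near them except over the rack.

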